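# Trip-test the bench power unit, reset it and offer up its cover plate

### The arm

A 6-joint arm with a two-finger parallel gripper is mounted at the origin on the work surface. World frame = base frame: x ahead of the robot, y to its left, z up, the work surface at z = 0. Lengths are in m, angles in rad, forces in N, time in s.
With the tool pointing down it reaches from about 0.3 to 0.875 m from the base axis. Payload 6.4 kg.
Tool frame: the origin (TCP) lies at the very end of the fingers, on their centre line; the grasp point (between the pads) lies 19 mm behind it (ctrl.grip_point_offset is the z of the grasp point in the tool frame, in m); z points along the fingers, y is the direction in which the jaws open and shut (so a half turn about z gives the same grasp; the last joint's range is limited). The gripper opens to 85 mm and grips with 20 to 120 N. Pads are 22 mm wide; open, the fingers measure 114 mm over their backs; the gripper's body (76 mm by 85 mm) begins 54 mm behind the grasp point. The pads swing forward as they close: fully open they stand 13 mm farther back than shut.
Start: joints at [-1.518, 0.181, 1.607, -0, 1.354, -0.206], TCP at [0.147, -0.556, 0.231] pointing down, gripper open.
Joint ranges: [-2.99, 2.99], [-0.89, 2.07], [0.3, 2.58], [-1.14, 4.28], [0, 2.63], [-3.12, 3.12]. Speed limits (rad/s): [2.57, 2.57, 3.01, 3.14, 3.14, 3.14].

### API

Orientations are given as a unit quaternion [w, x, y, z].
In Python, from bench import status, cams, ctrl gives the robot as it stands.
- The arm moves only by the shell command python3 -m handwheel 'ROWS'. ROWS is JSON, a list of rows, each an object with "grip": the finger opening in cm, from 0 to 8.54; "linear": the shift along the tool's x, y, z in cm, a list of three; "rotation": the turn, a rotation vector about the tool's x, y, z in degrees, a list of three. A call has 1 to 12 rows; each row is the pose to reach, as a shift and turn from the pose commanded when the call began, along the tool's axes at that moment; what a row does not reach only later rows make up. A row lasts 1/12 s, in which the tool goes at most 41.7 mm and 7.16 degrees, less where a joint would pass 70% of its speed; a pose out of reach is approached as far as the arm can. A call with a gripper value outside its range is refused whole. The fingers move at their own pace and stop on an object; the grip force is fixed at half the most. Time passes only in rows, so rows that repeat a pose let the fingers close. It gives the time, the measured TCP pose, the force and the opening at its end, in the units of the state.
- status.get_obs(): the state, without advancing time (a new reading comes with each control period).
- cams.camera(name): name is "scene" or "top"; returns the picture (480x640x3 uint8, red, green, blue); there is no depth.
- cams.camera_info(name): a dict with "fovy" (degrees; the focal length in pixels is half the picture's height over the tangent of half this angle, whatever the lens; pixels are square), "cx", "cy" (the principal point, pixels), "world_from_camera" (4x4, takes a point from camera to world coordinates). Camera axes: x right, y down, z forward; pixel columns grow to the right and rows downward; lengths in m; the calibration is good to about 2 mm. A picture is of the moment at which its call begins. camera_info takes no time and is no camera call.
- ctrl.hand_in(): hands the job in, once; it reports no verdict.
The state is a dict: "time_s": time; "q": joint angles; "dq": joint speeds; "joint_efforts": joint torques, N m; "eef_pos": TCP position; "eef_rot": TCP orientation; "wrist_force": force on the tool from outside, world axes, zero at the start; "torque": the same for the moment, N m; "opening": opening from 0.0 (shut) to 1.0 (fully open).
Only numpy, scipy, OpenCV 4.12 (cv2) and the standard library are available. Lean on these libraries where they do the work, as an engineer would, in place of code of your own. Each camera call takes 0.05 s, during which the arm holds its last target.

### The job

The dispensary's bench power unit is being closed up: first press its test button so that the lever drops, and lift the lever fully back up. Then take the cover plate with the three holes by its handle and finish holding it still and level, hovering about 20 mm above the open wiring compartment without touching the unit, each hole centred over its threaded hole so that a colleague can put in the screws; keep hold of it, do not set it down. Leave the other plate and everything else on the bench where it is.

Things in the scene. Friction and masses are not known exactly. Their poses are not given: they have to be found in the camera images.
- unit: grey bench power unit, fixed, 150 (x) x 290 (y) x 70 mm tall; origin: centre of its underside, z up. -x side (to the robot): two round sockets. -y half: closed, white panel with test button and lever. +y half (y 0 to 145): open wiring compartment, walls 12 mm, with three brass pillars, 20 mm across, tops level with the 70 mm rim, each with a 6 mm threaded hole; nothing in it stands higher.
- test_button (a joint): travel of the test button, m: 0 released, 0.006 fully down; it springs back; fully down takes about 4 N. About 4 mm down it trips the lever, which then falls within about half a second. While it is held down the lever cannot go fully up.
- test_button_top (a point): centre of the top of the test button: a white round button of 22 mm diameter, 18 mm above the white panel (in the unit's frame x 0, y -115, z 88 mm when released); pressed straight down.
- lever (a joint): angle of the trip lever, rad: 0 = up (it leans 10 degrees past upright, away from the robot side, and rests there by its weight), 1.2 = dropped towards the unit's -x side. It moves freely and falls to whichever side of upright it is on (upright at 0.175).
- lever_tip (a point): centre of the 20 mm ball on the end of the black lever. The lever turns about a level axis along the unit's y, at x 20, y -45, z 82 mm in the unit; the ball is 60 mm from that axis (up: x 30, z 141; dropped: x -31, z 113 mm). To raise it, pinch the ball across the unit's y from above and follow its arc.
- cover: the wanted cover plate: dark grey metal, 140 (x) x 136 (y) x 4 mm, 0.2 to 0.4 kg, flat on the bench, handle up, with THREE through holes of 14 mm: two at the corners of its -x edge (x -47, y 45 and -45 mm), one mid +x edge (x 47, y 0 mm). Origin: centre of its underside, z up. The other plate has two holes.
- cover_grip (a point): middle of the cover's bridge handle: a bar 90 mm long (along the plate's x), 12 mm wide (its y), 14 mm tall, its top 38 mm and this point 31 mm above the plate's underside; 20 mm of free space under the bar; pinch it from above across its width.
- hole0 (a point): centre of hole 0 of the cover at its underside (x -47, y 45 mm in the plate); belongs over thread0.
- thread0 (a point): mouth of threaded hole 0 of the compartment, on the pillar's top (x -47, y 117.5, z 70 mm in the unit).
- hole1 (a point): centre of hole 1 of the cover at its underside (x -47, y -45 mm in the plate); belongs over thread1.
- thread1 (a point): mouth of threaded hole 1 of the compartment, on the pillar's top (x -47, y 27.5, z 70 mm in the unit).
- hole2 (a point): centre of hole 2 of the cover at its underside (x 47, y 0 mm in the plate); belongs over thread2.
- thread2 (a point): mouth of threaded hole 2 of the compartment, on the pillar's top (x 47, y 72.5, z 70 mm in the unit).
- other_cover: the other dark grey metal cover plate: same size, same handle as the wanted one, but with only TWO 14 mm holes, in diagonally opposite corners. Origin: centre of its underside. Stays where it is.
- screwdriver: screwdriver, 190 mm long, lying on the bench between the robot and the power unit; origin on the bench. Bystander.
- tablet_jar: white tablet jar, 56 mm across, 85 mm tall; origin: centre of its underside. Bystander.
- saline_bottle: clear bottle, 72 mm across, 180 mm tall; origin: centre of its underside. Bystander.
- flat_carton: medicine carton 60 x 120 x 28 mm, lying flat; origin: centre of its underside. Bystander.
- big_carton: medicine carton 80 x 140 x 45 mm, lying flat; origin: centre of its underside. Bystander.
- counting_tray: white tablet counting tray 100 x 160 x 22 mm; origin: centre of its underside. Bystander.
- cup: steel cup, 76 mm across, 100 mm tall; origin: centre of its underside. Bystander.
There are look-alikes about, which are no part of the job. What is shaped like the cover but pink or red is not meant.

How it is judged:
On the way, in this order (a step that is already met when the one before it is completed fails the run):
1. the test button is pressed while the lever is still up (value of joint test_button above 0.002 m and value of joint lever below 0.6 rad).
2. the lever has dropped (value of joint lever above 1 rad), for 0.05 s.
3. the lever is back up and the button released, the cover still on the bench (value of joint lever below 0.08 rad and value of joint test_button below 0.001 m and height (world z) of cover below 0.01 m), for 0.2 s.
4. the three-hole cover is lifted in the gripper (height (world z) of cover above 0.03 m and contact force between cover and the fingers above 1 N), for 0.2 s.
At the end, for the whole second after the job is handed in: The gripper holds the three-hole cover still (under 10 mm/s), level (within 0.1 rad), underside 5 to 35 mm above the rim, not touching the unit, each hole within 5 mm horizontally of its threaded hole; lever up (below 0.08 rad), test button released (below 1 mm) (horizontal distance between hole0 and thread0 below 0.005 m and horizontal distance between hole1 and thread1 below 0.005 m and horizontal distance between hole2 and thread2 below 0.005 m and z of cover in the frame of unit between 0.075 and 0.105 m and angle between cover's own z axis and vertical below 0.1 rad and linear speed of cover below 0.01 m/s and contact force between cover and the fingers above 1 N and contact force between cover and unit below 0.1 N and value of joint lever below 0.08 rad and value of joint test_button below 0.001 m); the arm keeps its last pose, push and grip.
It fails at once if the other plate or another bystander is moved more than 30 mm (distance of any of other_cover, screwdriver, tablet_jar, saline_bottle, flat_carton, big_carton, counting_tray, cup from where it was at the start of the episode above 0.03 m).
It also fails if it takes over 62 s, if anything falls off the work surface, if the arm or the gripper's body presses on something with over 40 N, if the wrist force passes 120 N, or if a joint passes its speed limit or range.

## Working session

There is one attempt and no reset: what is moved stays moved. The work goes in short steps, Python scripts to look and compute and a shell command to move; the robot and the scene stay as the last step left them, time stands still between calls to the robot, and variables do not carry over. Pictures are saved under pics/ and viewed, and the job is handed in when it is done.

```bash
ls; mkdir -p pics; python3 - <<'E'
from bench import status,cams,ctrl
import cv2,numpy as np
np.set_printoptions(precision=4,suppress=True)
for n in("scene","top"):
    cv2.imwrite(f"pics/{n}0.png",cams.camera(n)[:,:,::-1]); i=cams.camera_info(n); print(n,i)
print(status.get_obs(),ctrl.grip_point_offset)
E
```

```text
pics
scene {'fovy': 46.9686331148588, 'cx': 324.26171766583315, 'cy': 237.17698316232074, 'world_from_camera': array([[-0.5605,  0.6929, -0.4536,  1.2468],
       [ 0.8281,  0.472 , -0.3023,  0.5093],
       [ 0.0046, -0.5451, -0.8384,  1.3909],
       [ 0.    ,  0.    ,  0.    ,  1.    ]])}
top {'fovy': 55.19752903055817, 'cx': 323.1526601167811, 'cy': 241.73003271261527, 'world_from_camera': array([[-0.0113, -0.9924,  0.1225,  0.3993],
       [-0.9998,  0.0131,  0.0139,  0.035 ],
       [-0.0154, -0.1223, -0.9924,  1.1468],
       [ 0.    ,  0.    ,  0.    ,  1.    ]])}
{'time_s': 0.1, 'q': array([-1.5183,  0.1815,  1.6079, -0.    ,  1.3538, -0.2063]), 'dq': array([ 0.0009, -0.0021, -0.0046,  0.0005, -0.0005, -0.0001]), 'joint_efforts': array([  0.0011, -44.5876, -35.2235,  -0.0003,   0.0041,   0.    ]), 'eef_pos': array([ 0.1472, -0.5553,  0.2305]), 'eef_rot': array([-0.0008,  0.9916,  0.1291,  0.0001]), 'wrist_force': array([-0.3226, -0.2313, -0.41  ]), 'torque': array([ 0.0289, -0.0632, -0.0291]), 'opening': 0.9973353214470597} -0.0187
```

View pics/top0.png

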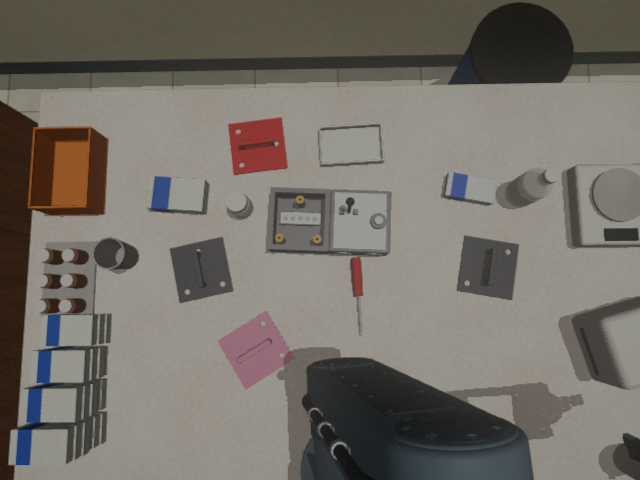

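View pics/scene0.png

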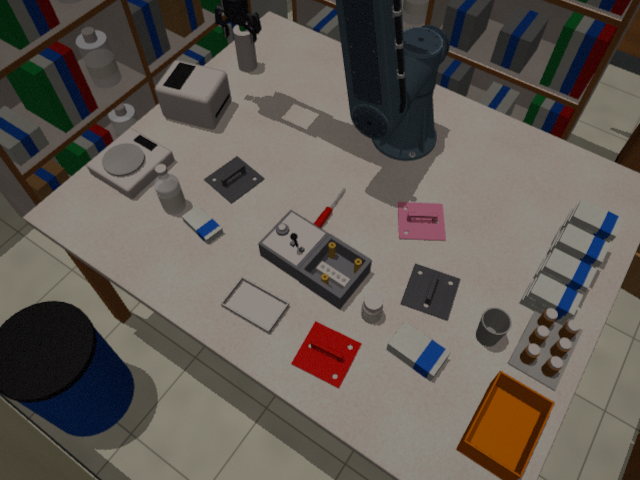

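The top view shows the unit near (329,221) and two dark plates, at (201,269) and (488,268). I'll enlarge them to count the holes.

```bash
python3 - <<'E'
import cv2,numpy as np
im=cv2.imread("pics/top0.png")
def crop(x,y,w,h,s): return cv2.resize(im[y:y+h,x:x+w],None,fx=s,fy=s,interpolation=cv2.INTER_CUBIC)
cv2.imwrite("pics/c_unit.png",crop(260,180,135,85,5.9))
a=crop(160,225,80,80,5);b=crop(448,225,80,80,5)
o=np.hstack([a,b]);cv2.imwrite("pics/c_plates.png",np.clip(o.astype(float)*1.8,0,255).astype(np.uint8))
E
```

```text
(no output)
```

View pics/c_unit.png

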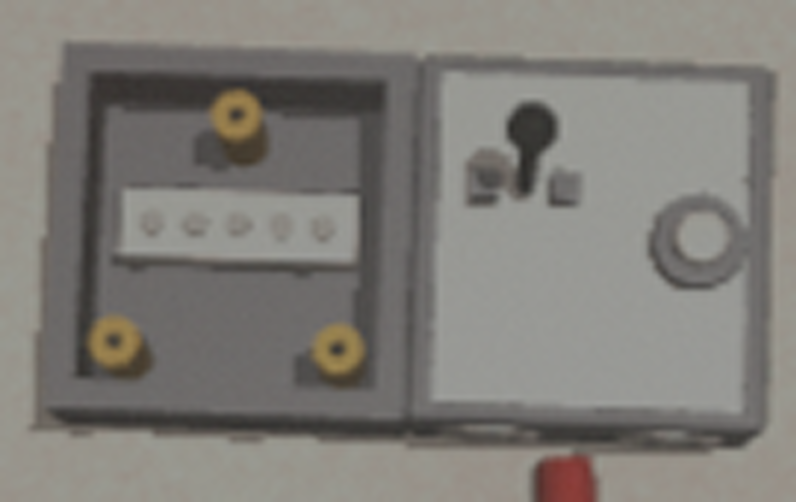

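View pics/c_plates.png

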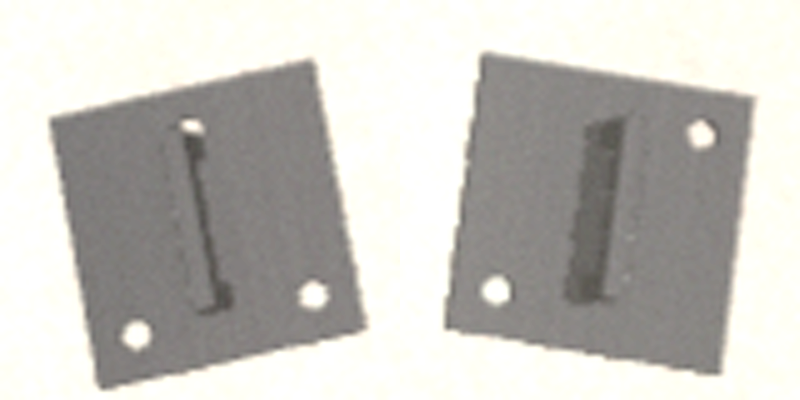

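The left plate at (201,269) has three holes, so it is the cover. The right one has two, on a diagonal. Next I'll take enlarged scene crops for a two-camera fit.

```bash
python3 - <<'E'
import cv2,numpy as np
im=cv2.imread("pics/scene0.png")
def crop(x,y,w,h,s): return cv2.resize(im[y:y+h,x:x+w],None,fx=s,fy=s,interpolation=cv2.INTER_CUBIC)
cv2.imwrite("pics/s_unit.png",crop(252,203,126,105,5.7))
cv2.imwrite("pics/s_plate.png",np.clip(crop(390,255,80,75,7)*1.6,0,255).astype(np.uint8))
E
```

```text
(no output)
```

View pics/s_unit.png

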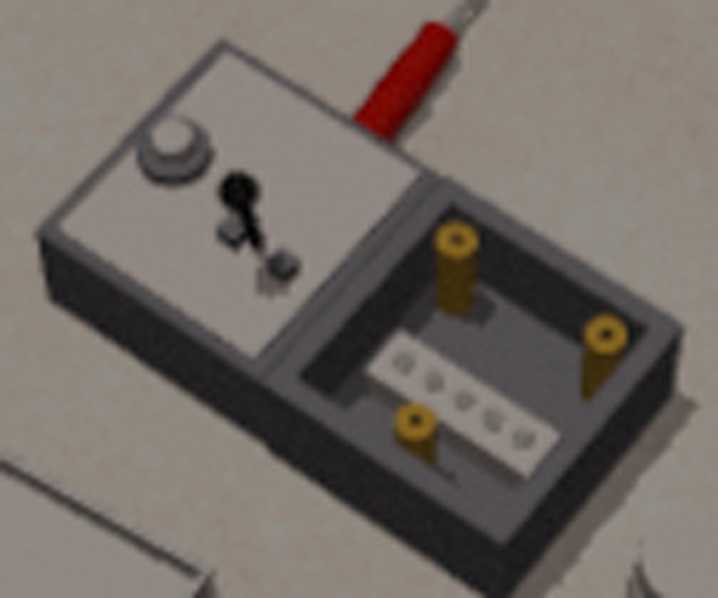

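View pics/s_plate.png

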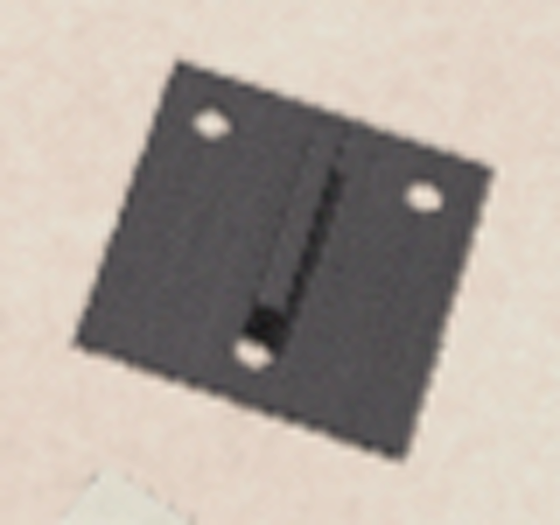

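```bash
cat > h.py <<'E'
import numpy as np
from bench import status,cams,ctrl
from scipy.optimize import least_squares
from scipy.spatial.transform import Rotation as R
np.set_printoptions(precision=4,suppress=True)
def proj(n,P):
    i=cams.camera_info(n);T=np.linalg.inv(i["world_from_camera"]);P=np.atleast_2d(P)@T[:3,:3].T+T[:3,3]
    f=240/np.tan(np.radians(i["fovy"]/2)); return np.c_[i["cx"]+f*P[:,0]/P[:,2],i["cy"]+f*P[:,1]/P[:,2]]
def place(p,M,z=0):
    c,s=np.cos(p[2]),np.sin(p[2]);M=np.array(M)/1000.
    return np.c_[p[0]+c*M[:,0]-s*M[:,1],p[1]+s*M[:,0]+c*M[:,1],z+M[:,2]]
def fit(obs,p0,freez=False):
    def r(p):
        return np.concatenate([(proj(n,place(p,M,p[3] if freez else 0))-U).ravel() for n,M,U in obs])
    s=least_squares(r,list(p0)+([0.] if freez else []),loss='soft_l1')
    return s.x,r(s.x)
def up(U,off,s): return (np.array(U)+.5)/s-.5+np.array(off)
def tool():
    o=status.get_obs();q=o["eef_rot"];return o["eef_pos"],R.from_quat(q[[1,2,3,0]]).as_matrix(),o
E
cat > fit0.py <<'E'
from h import *
UM=[[-47,117.5,70],[-47,27.5,70],[47,72.5,70],[0,-115,88],[75,145,70],[75,-145,70],[-75,145,70],[-75,-145,70]]
ut=up([(115,342),(338,348),(237,116),(703,236),(65,44),(772,68),(50,412),(757,432)],(260,180),5.9)
us=up([(606,334),(457,240),(416,422),(177,133),(503,545),(38,233),(683,332),(225,42)],(252,203),5.7)
CM=[[-47,45,3],[-47,-45,3],[70,68,4],[70,-68,4],[-70,-68,4],[-70,68,4]]
ct=up([(137,334),(313,294),(52,120),(314,60),(366,328),(100,388)],(160,225),5)
cs=up([(425,197),(211,124),(405,460),(78,345),(178,62),(492,170)],(390,255),7)
for nm,M,t,s,p0 in(("unit",UM,ut,us,(.48,.03,0)),("cover",CM,ct,cs,(.38,.28,.2))):
    for lab,obs in(("top",[("top",M,t)]),("scene",[("scene",M,s)]),("both",[("top",M,t),("scene",M,s)])):
        x,r=fit(obs,p0); print(nm,lab,x,"deg",np.degrees(x[2]),"rms",np.sqrt(np.mean(r**2)))
    print(r.reshape(-1,2).T)
E
python3 fit0.py
```

```text
unit top [ 0.585   0.0349 -0.0457] deg -2.620247203328612 rms 0.6453491723026374
unit scene [ 0.5871  0.0359 -0.0562] deg -3.220939399016209 rms 0.6198731249358391
unit both [ 0.5857  0.0352 -0.0504] deg -2.8900643104972303 rms 0.7291928153556759
[[-0.2185 -0.084  -0.1478 -0.352  -0.5742  0.5046 -1.4047  1.6994  0.2621
   0.3476  0.278  -0.46    0.4552 -0.7031  0.6343 -0.255 ]
 [-0.4388 -0.0597 -0.3566  0.2108 -0.632  -0.5168 -0.9962  0.2022 -0.1668
  -0.2347 -0.5087  0.7322 -0.324  -1.0735 -1.5882 -1.7311]]
cover top [0.4755 0.3569 0.208 ] deg 11.919321015736067 rms 0.36114598210379406
cover scene [0.4776 0.3584 0.216 ] deg 12.373505631829643 rms 0.2941216932825391
cover both [0.4763 0.3576 0.2111] deg 12.094525605332828 rms 0.4648292233397999
[[-0.1584  0.0019 -0.7831 -0.3544  0.1567 -0.2532  0.062   0.245   0.0958
  -0.7199 -0.3266  0.4649]
 [-0.1957 -0.2187 -0.9577 -0.8769 -0.0232  0.1541 -0.3557 -0.3198 -0.2703
  -0.7826 -0.6223 -0.5662]]
```

```bash
cat > go.py <<'E'
import sys
from h import *
U=np.array([.5860,.0354,-.0504]);C=np.array([.4765,.3578,.2111])
def shift(P,yawdeg):
    p,Rm,o=tool()
    c,s=np.cos(np.radians(yawdeg)),np.sin(np.radians(yawdeg))
    Rt=np.array([[c,s,0],[s,-c,0],[0,0,-1]])
    return "lin cm",Rm.T@(np.array(P)-p)*100,"rot deg",np.degrees(R.from_matrix(Rm.T@Rt).as_rotvec()),"t",o["time_s"]
def inU(m): return place(U,[m])[0]
E
python3 - <<'E'
from go import *
b=inU([0,-115,88]);print(b)
print(*shift([b[0],b[1],.2305],-2.9))
E
```

```text
[ 0.5802 -0.0795  0.088 ]
lin cm [ 54.0436 -34.9171   0.0695] rot deg [-0.0922 -0.0042 17.731 ] t 0.1
```

```bash
R='{"grip":0,"linear":[54.0,-34.9,0],"rotation":[0,0,17.7]}'; python3 -m handwheel '[{"grip":0,"linear":[54.0,-34.9,0],"rotation":[0,0,17.7]},{"grip":0,"linear":[54.0,-34.9,0],"rotation":[0,0,17.7]},{"grip":0,"linear":[54.0,-34.9,0],"rotation":[0,0,17.7]},{"grip":0,"linear":[54.0,-34.9,0],"rotation":[0,0,17.7]},{"grip":0,"linear":[54.0,-34.9,0],"rotation":[0,0,17.7]},{"grip":0,"linear":[54.0,-34.9,0],"rotation":[0,0,17.7]},{"grip":0,"linear":[54.0,-34.9,0],"rotation":[0,0,17.7]},{"grip":0,"linear":[54.0,-34.9,0],"rotation":[0,0,17.7]},{"grip":0,"linear":[54.0,-34.9,0],"rotation":[0,0,17.7]},{"grip":0,"linear":[54.0,-34.9,0],"rotation":[0,0,17.7]},{"grip":0,"linear":[54.0,-34.9,0],"rotation":[0,0,17.7]},{"grip":0,"linear":[54.0,-34.9,0],"rotation":[0,0,17.7]}]'
python3 - <<'E'
from go import *
b=inU([0,-115,88]);print(*shift([b[0],b[1],.2305],-2.9))
E
```

```text
time_s: 1.1
eef_pos: [0.4842, -0.1844, 0.2311]
eef_rot: [-0.0, 1.0, -0.025, -0.0]
wrist_force: [0.6, -0.8, 0.6]
opening: 0.002
lin cm [  9.0597 -10.959    0.0608] rot deg [-0.0018  0.0104  0.0294] t 1.1
```

```bash
python3 -m handwheel '[{"grip":0,"linear":[9.05,-10.95,0],"rotation":[0,0,0]},{"grip":0,"linear":[9.05,-10.95,0],"rotation":[0,0,0]},{"grip":0,"linear":[9.05,-10.95,0],"rotation":[0,0,0]},{"grip":0,"linear":[9.05,-10.95,0],"rotation":[0,0,0]},{"grip":0,"linear":[9.05,-10.95,0],"rotation":[0,0,0]},{"grip":0,"linear":[9.05,-10.95,4],"rotation":[0,0,0]},{"grip":0,"linear":[9.05,-10.95,8],"rotation":[0,0,0]},{"grip":0,"linear":[9.05,-10.95,11.5],"rotation":[0,0,0]},{"grip":0,"linear":[9.05,-10.95,11.5],"rotation":[0,0,0]}]'
python3 - <<'E'
from go import *
import cv2
b=inU([0,-115,88]);print(*shift([b[0],b[1],.0826],-2.9))
for n in("scene","top"):cv2.imwrite(f"pics/{n}1.png",cams.camera(n)[:,:,::-1])
im=cv2.imread("pics/scene1.png")[180:310,230:400];cv2.imwrite("pics/s1.png",cv2.resize(im,None,fx=4,fy=4,interpolation=2))
E
```

```text
time_s: 1.85
eef_pos: [0.573, -0.0804, 0.1082]
eef_rot: [-0.002, 1.0, -0.025, -0.007]
wrist_force: [-2.5, -0.4, -1.8]
opening: -0.004
lin cm [ 0.7548 -0.1185  2.5519] rot deg [-0.2202  0.8071 -0.0135] t 1.85
```

View pics/s1.png

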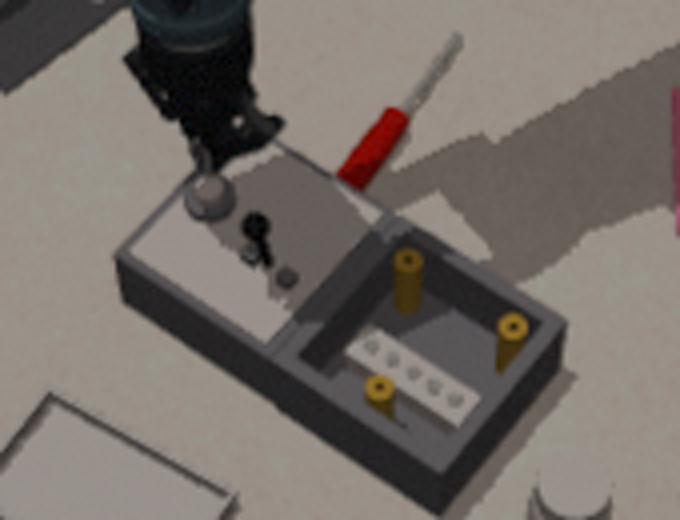

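```bash
python3 - <<'E'
from go import *
b=inU([0,-115,88]);print(tool()[0],tool()[2]["dq"],*shift([b[0],b[1],.0826],-2.9))
E
```

```text
[ 0.5778 -0.0819  0.1155] [ 0.0032 -0.0509 -0.0617  0.0025 -0.0007  0.0011] lin cm [ 0.2359 -0.2525  3.2904] rot deg [-0.0517  0.2041 -0.0153] t 1.95
```

```bash
python3 -m handwheel '[{"grip":0,"linear":[0.2,-0.2,1],"rotation":[0,0,0]},{"grip":0,"linear":[0.2,-0.2,2],"rotation":[0,0,0]},{"grip":0,"linear":[0.2,-0.2,2.6],"rotation":[0,0,0]},{"grip":0,"linear":[0.2,-0.2,2.9],"rotation":[0,0,0]},{"grip":0,"linear":[0.2,-0.2,3.2],"rotation":[0,0,0]},{"grip":0,"linear":[0.2,-0.2,3.3],"rotation":[0,0,0]},{"grip":0,"linear":[0.2,-0.2,3.3],"rotation":[0,0,0]},{"grip":0,"linear":[0.2,-0.2,3.3],"rotation":[0,0,0]}]'
python3 - <<'E'
from go import *
import cv2
for n in("scene","top"):cv2.imwrite(f"pics/{n}2.png",cams.camera(n)[:,:,::-1])
im=cv2.imread("pics/scene2.png")[180:310,230:400];cv2.imwrite("pics/s2.png",cv2.resize(im,None,fx=4,fy=4,interpolation=2))
print(tool()[0],tool()[2]["wrist_force"])
E
```

```text
time_s: 2.62
eef_pos: [0.5825, -0.0801, 0.0861]
eef_rot: [0.001, 1.0, -0.025, 0.001]
wrist_force: [-5.0, 1.0, 15.1]
opening: -0.004
[ 0.5824 -0.0801  0.0861] [-4.4613  0.9749 14.3253]
```

View pics/s2.png

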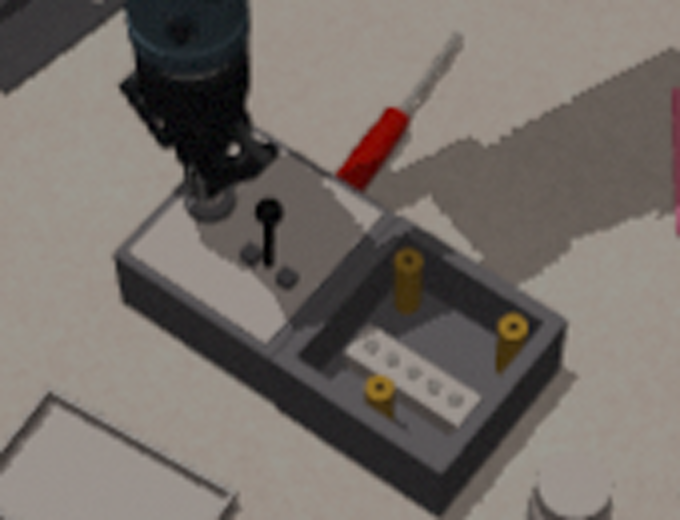

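```bash
python3 -m handwheel '[{"grip":0,"linear":[0,0,-0.05],"rotation":[0,0,0]},{"grip":0,"linear":[0,0,-0.05],"rotation":[0,0,0]},{"grip":0,"linear":[0,0,-4],"rotation":[0,0,0]},{"grip":8,"linear":[0,0,-8],"rotation":[0,0,0]},{"grip":8,"linear":[0,0,-11],"rotation":[0,0,0]},{"grip":8,"linear":[0,0,-12],"rotation":[0,0,0]},{"grip":8,"linear":[0,0,-12],"rotation":[0,0,0]},{"grip":8,"linear":[0,0,-12],"rotation":[0,0,0]}]'
python3 - <<'E'
from go import *
import cv2
for n in("scene","top"):cv2.imwrite(f"pics/{n}3.png",cams.camera(n)[:,:,::-1])
im=cv2.imread("pics/scene3.png")[180:310,230:400];im2=cv2.imread("pics/top3.png")[175:270,255:400]
cv2.imwrite("pics/s3.png",cv2.resize(im,None,fx=4,fy=4,interpolation=2));cv2.imwrite("pics/t3.png",cv2.resize(im2,None,fx=5,fy=5,interpolation=2))
b=inU([-31,-45,113]);print(b,proj("top",b),proj("scene",b))
print(*shift([b[0],b[1],.205],-2.9))
E
```

```text
time_s: 3.38
eef_pos: [0.5812, -0.0796, 0.2031]
eef_rot: [0.0, 1.0, -0.025, 0.0]
wrist_force: [-0.0, -0.2, -0.6]
opening: 0.707
[ 0.5528 -0.008   0.113 ] [[348.2875 230.1177]] [[308.0796 226.9546]]
lin cm [-3.0761 -6.9765 -0.3854] rot deg [-0.0631  0.2134  0.026 ] t 3.4833
```

View pics/s3.png

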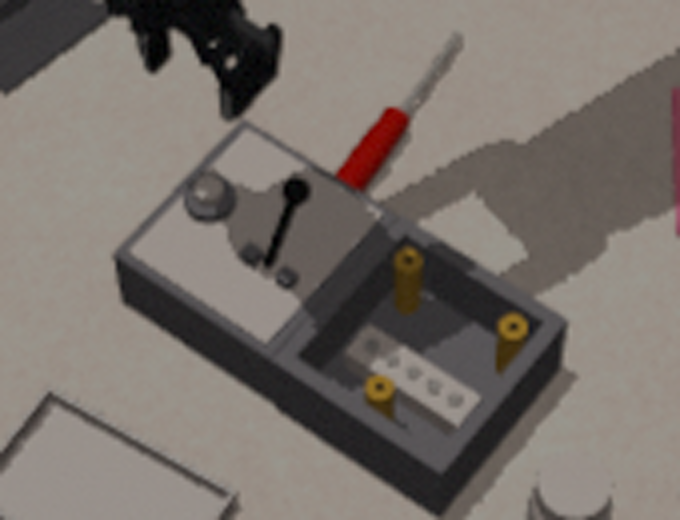

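View pics/t3.png

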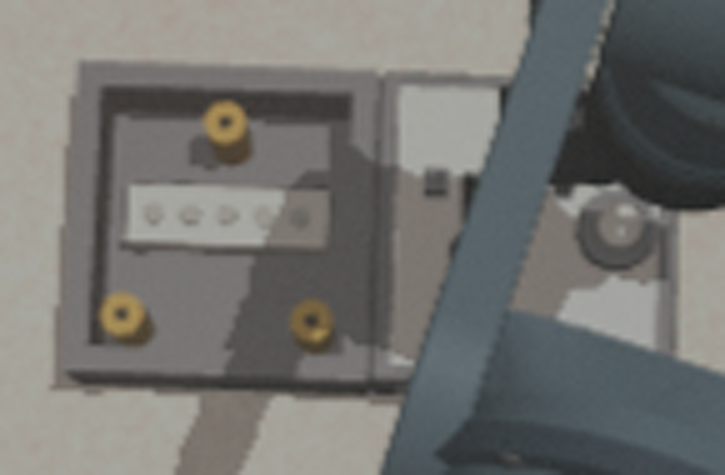

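```bash
python3 - <<'E'
from go import *
import cv2
for a in (0,.3,.6,.8,1,1.2):
    t=np.radians(10)-a; m=[20+60*np.sin(t),-45,82+60*np.cos(t)]
    print(a,m,proj("scene",inU(m)),inU(m))
print(proj("scene",inU([20,-45,82])))
im=cams.camera("scene")[:,:,::-1];cv2.imwrite("pics/scene4.png",im);cv2.imwrite("pics/s4.png",cv2.resize(im[205:265,265:345],None,fx=9,fy=9,interpolation=2))
E
```

```text
0 [np.float64(30.41889066001582), -45, np.float64(141.0884651807325)] [[293.9032 236.1353]] [ 0.6141 -0.0111  0.1411]
0.3 [np.float64(12.49171098221165), -45, np.float64(141.52835959461137)] [[298.0276 231.6394]] [ 0.5962 -0.0102  0.1415]
0.6 [np.float64(-4.764775599204352), -45, np.float64(136.65076293631273)] [[302.0157 228.4388]] [ 0.579  -0.0093  0.1367]
0.8 [np.float64(-15.128559372515284), -45, np.float64(130.64138481182118)] [[304.41   227.1681]] [ 0.5686 -0.0088  0.1306]
1 [np.float64(-24.091878338223495), -45, np.float64(122.69282817164836)] [[306.4789 226.6396]] [ 0.5597 -0.0083  0.1227]
1.2 [np.float64(-31.297393254554862), -45, np.float64(113.12197688591695)] [[308.1441 226.8598]] [ 0.5525 -0.008   0.1131]
[[297.1074 245.1906]]
```

View pics/s4.png

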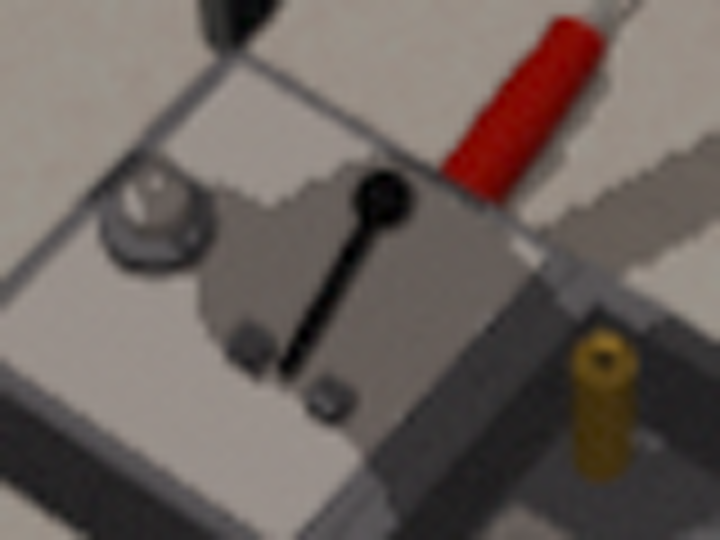

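```bash
python3 -m handwheel '[{"grip":6,"linear":[-3.08,-6.98,0],"rotation":[0,0,0]},{"grip":6,"linear":[-3.08,-6.98,0],"rotation":[0,0,0]},{"grip":6,"linear":[-3.08,-6.98,0],"rotation":[0,0,0]},{"grip":6,"linear":[-3.08,-6.98,3],"rotation":[0,0,0]},{"grip":6,"linear":[-3.08,-6.98,6],"rotation":[0,0,0]},{"grip":6,"linear":[-3.08,-6.98,6],"rotation":[0,0,0]},{"grip":6,"linear":[-3.08,-6.98,6],"rotation":[0,0,0]},{"grip":6,"linear":[-3.08,-6.98,6],"rotation":[0,0,0]}]'
python3 - <<'E'
from go import *
import cv2
b=inU([-31,-45,113])
print(tool()[0],*shift([b[0],b[1],.095],-2.9))
im=cams.camera("scene")[:,:,::-1];cv2.imwrite("pics/s5.png",cv2.resize(im[165:265,245:365],None,fx=6,fy=6,interpolation=2))
E
```

```text
time_s: 4.2
eef_pos: [0.5543, -0.0087, 0.1437]
eef_rot: [-0.0, 1.0, -0.025, -0.0]
wrist_force: [0.7, -0.3, -0.0]
opening: 0.703
[ 0.5543 -0.0087  0.1437] lin cm [-0.1581 -0.0634  4.8656] rot deg [-0.0025  0.0239  0.0125] t 4.2
```

View pics/s5.png

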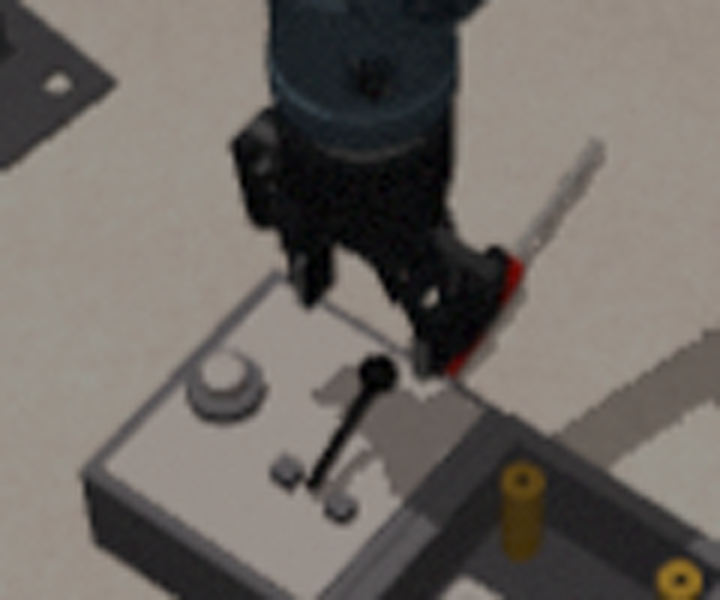

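```bash
python3 -m handwheel '[{"grip":6,"linear":[-0.15,-0.05,2],"rotation":[0,0,0]},{"grip":6,"linear":[-0.15,-0.05,4],"rotation":[0,0,0]},{"grip":6,"linear":[-0.15,-0.05,4.8],"rotation":[0,0,0]},{"grip":6,"linear":[-0.15,-0.05,4.8],"rotation":[0,0,0]},{"grip":1,"linear":[-0.15,-0.05,4.8],"rotation":[0,0,0]},{"grip":1,"linear":[-0.15,-0.05,4.8],"rotation":[0,0,0]},{"grip":1,"linear":[-0.15,-0.05,4.8],"rotation":[0,0,0]},{"grip":1,"linear":[-0.15,-0.05,4.8],"rotation":[0,0,0]},{"grip":1,"linear":[-0.15,-0.05,4.8],"rotation":[0,0,0]},{"grip":1,"linear":[-0.15,-0.05,4.8],"rotation":[0,0,0]},{"grip":1,"linear":[-0.15,-0.05,4.8],"rotation":[0,0,0]}]'
python3 - <<'E'
from go import *
import cv2
b=inU([-31,-45,113])
print(tool()[0],*shift([b[0],b[1],.095],-2.9))
im=cams.camera("scene")[:,:,::-1];cv2.imwrite("pics/s6.png",cv2.resize(im[165:265,245:365],None,fx=6,fy=6,interpolation=2))
E
```

```text
time_s: 5.17
eef_pos: [0.5536, -0.0078, 0.0969]
eef_rot: [0.0, 1.0, -0.025, 0.001]
wrist_force: [-0.8, 0.6, 5.9]
opening: 0.194
[ 0.5536 -0.0078  0.0969] lin cm [-0.0871  0.022   0.1913] rot deg [ 0.0056 -0.1424  0.0306] t 5.1667
```

View pics/s6.png

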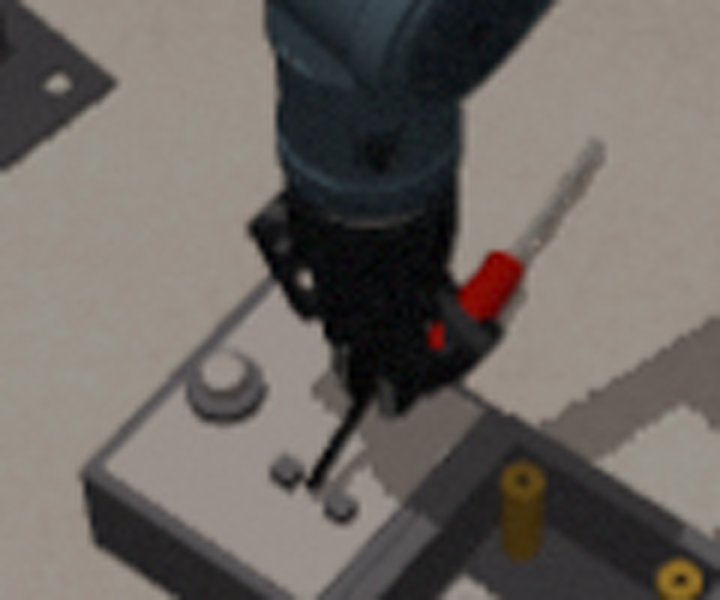

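```bash
python3 -m handwheel '[{"grip":1,"linear":[0.35,0,-0.5],"rotation":[0,0,0]},{"grip":1,"linear":[0.7,0,-0.96],"rotation":[0,0,0]},{"grip":1,"linear":[1.15,0,-1.4],"rotation":[0,0,0]},{"grip":1,"linear":[1.6,0,-1.75],"rotation":[0,0,0]},{"grip":1,"linear":[2.1,0,-2.05],"rotation":[0,0,0]},{"grip":1,"linear":[2.65,0,-2.35],"rotation":[0,0,0]},{"grip":1,"linear":[2.65,0,-2.35],"rotation":[0,0,0]}]'
python3 - <<'E'
from go import *
import cv2
im=cams.camera("scene")[:,:,::-1];cv2.imwrite("pics/s7.png",cv2.resize(im[165:265,245:365],None,fx=6,fy=6,interpolation=2))
o=tool()[2];print(o["eef_pos"],o["wrist_force"],o["opening"],place([0,0,-U[2]],[(o["eef_pos"]-[U[0],U[1],0])*1000]))
E
```

```text
time_s: 5.8
eef_pos: [0.5799, -0.0091, 0.1208]
eef_rot: [-0.0, 1.0, -0.025, -0.0]
wrist_force: [-8.5, 2.5, 11.4]
opening: 0.19
[ 0.5795 -0.009   0.1206] [-8.2748  1.4905 10.2149] 0.18777368148580256 [[-0.0043 -0.0447  0.1206]]
```

View pics/s7.png

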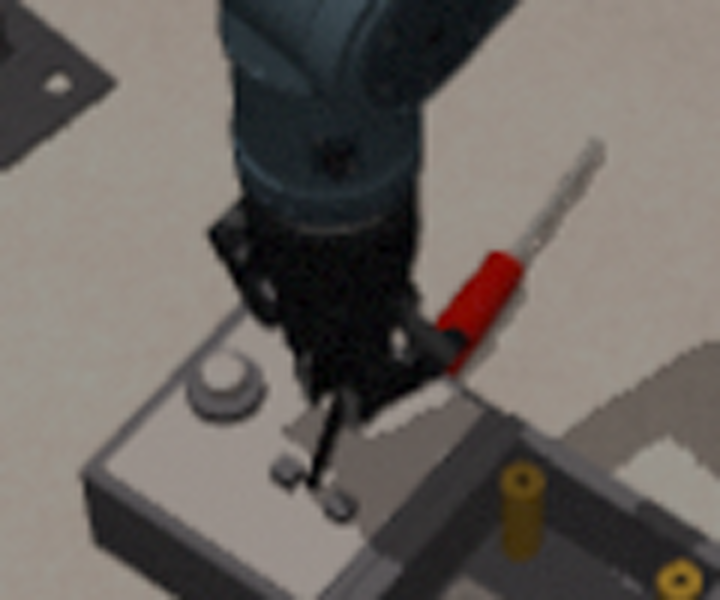

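```bash
python3 -m handwheel '[{"grip":1,"linear":[0.55,0,-0.3],"rotation":[0,0,0]},{"grip":1,"linear":[1.15,0,-0.5],"rotation":[0,0,0]},{"grip":1,"linear":[1.75,0,-0.6],"rotation":[0,0,0]},{"grip":1,"linear":[2.35,0,-0.65],"rotation":[0,0,0]},{"grip":1,"linear":[2.9,0,-0.6],"rotation":[0,0,0]},{"grip":1,"linear":[3.4,0,-0.55],"rotation":[0,0,0]},{"grip":1,"linear":[3.55,0,-0.55],"rotation":[0,0,0]},{"grip":1,"linear":[3.55,0,-0.55],"rotation":[0,0,0]}]'
python3 - <<'E'
from go import *
import cv2
im=cams.camera("scene")[:,:,::-1];cv2.imwrite("pics/s8.png",cv2.resize(im[165:265,245:365],None,fx=6,fy=6,interpolation=2))
o=tool()[2];print(o["eef_pos"],o["wrist_force"],o["opening"],place([0,0,-U[2]],[(o["eef_pos"]-[U[0],U[1],0])*1000]))
E
```

```text
time_s: 6.52
eef_pos: [0.6159, -0.0113, 0.1251]
eef_rot: [0.0, 1.0, -0.025, 0.001]
wrist_force: [-0.1, -0.8, -0.2]
opening: 0.117
[ 0.6153 -0.0112  0.125 ] [-0.3739  0.1856  0.087 ] 0.11666885776546264 [[ 0.0317 -0.0451  0.125 ]]
```

View pics/s8.png

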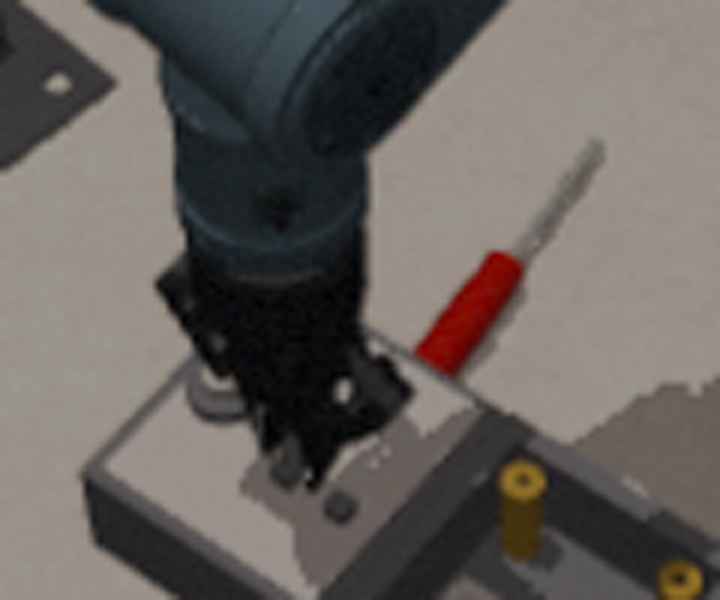

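The opening fell to 1 cm, so the ball slipped out. I'll open, rise clear and look.

```bash
python3 -m handwheel '[{"grip":6,"linear":[0,0,0],"rotation":[0,0,0]},{"grip":6,"linear":[0,0,0],"rotation":[0,0,0]},{"grip":6,"linear":[0,0,0],"rotation":[0,0,0]},{"grip":6,"linear":[0,0,-2],"rotation":[0,0,0]},{"grip":6,"linear":[0,0,-5],"rotation":[0,0,0]},{"grip":6,"linear":[0,0,-8],"rotation":[0,0,0]},{"grip":6,"linear":[0,0,-8],"rotation":[0,0,0]},{"grip":6,"linear":[0,0,-8],"rotation":[0,0,0]}]'
python3 - <<'E'
from go import *
import cv2
im=cams.camera("scene")[:,:,::-1];cv2.imwrite("pics/s9.png",cv2.resize(im[165:265,245:365],None,fx=6,fy=6,interpolation=2))
o=tool()[2];print(o["eef_pos"],o["wrist_force"],o["opening"])
E
```

```text
time_s: 7.23
eef_pos: [0.616, -0.0112, 0.2071]
eef_rot: [0.001, 1.0, -0.025, 0.003]
wrist_force: [0.6, 0.3, -0.4]
opening: 0.702
[ 0.6148 -0.011   0.205 ] [ 0.2053  0.1668 -0.5862] 0.7008759913783575
```

View pics/s9.png

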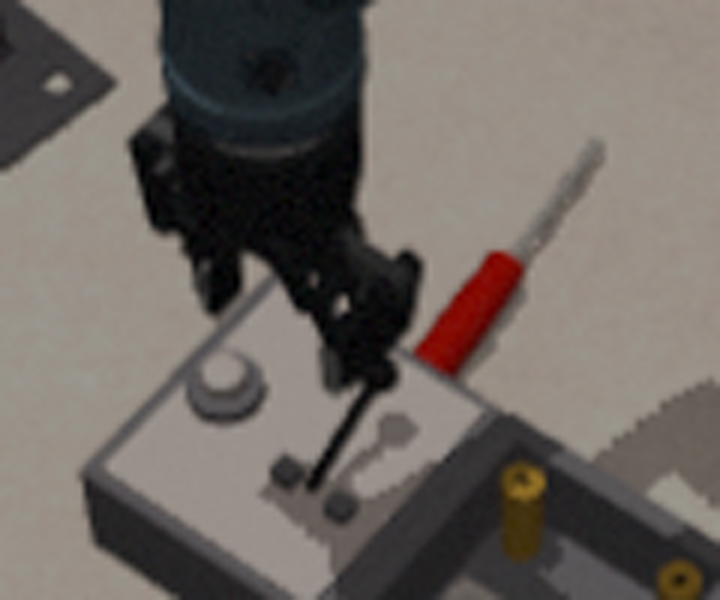

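The lever is back at the dropped stop. The upward force on the tool suggests the ball sat near the pads' lower end, so I'll regrip about 10 mm deeper and check for an opening near 20 mm.

```bash
python3 - <<'E'
from go import *
b=inU([-31.3,-45,113])
print(*shift([b[0],b[1],.150],-2.9))
E
```

```text
lin cm [-6.2439  0.008   5.4926] rot deg [ 0.0159 -0.092   0.0258] t 7.2833
```

```bash
python3 -m handwheel '[{"grip":6,"linear":[-3.5,0,0],"rotation":[0,0,0]},{"grip":6,"linear":[-6.25,0,0],"rotation":[0,0,0]},{"grip":6,"linear":[-6.25,0,3],"rotation":[0,0,0]},{"grip":6,"linear":[-6.25,0,6],"rotation":[0,0,0]},{"grip":6,"linear":[-6.25,0,9],"rotation":[0,0,0]},{"grip":6,"linear":[-6.25,0,11],"rotation":[0,0,0]},{"grip":6,"linear":[-6.25,0,11.8],"rotation":[0,0,0]},{"grip":6,"linear":[-6.25,0,11.8],"rotation":[0,0,0]},{"grip":6,"linear":[-6.25,0,11.8],"rotation":[0,0,0]}]'
python3 - <<'E'
from go import *
import cv2
im=cams.camera("scene")[:,:,::-1];cv2.imwrite("pics/s10.png",cv2.resize(im[165:265,245:365],None,fx=6,fy=6,interpolation=2))
b=inU([-31.3,-45,113])
print(tool()[0],*shift([b[0],b[1],.087],-2.9))
E
```

```text
time_s: 8.03
eef_pos: [0.5518, -0.0077, 0.086]
eef_rot: [-0.0, 1.0, -0.025, -0.001]
wrist_force: [-0.4, 0.0, 1.3]
opening: 0.702
[ 0.5527 -0.0079  0.087 ] lin cm [-0.0224  0.0067  0.0036] rot deg [ 0.0087 -0.0514  0.0299] t 8.0833
```

View pics/s10.png

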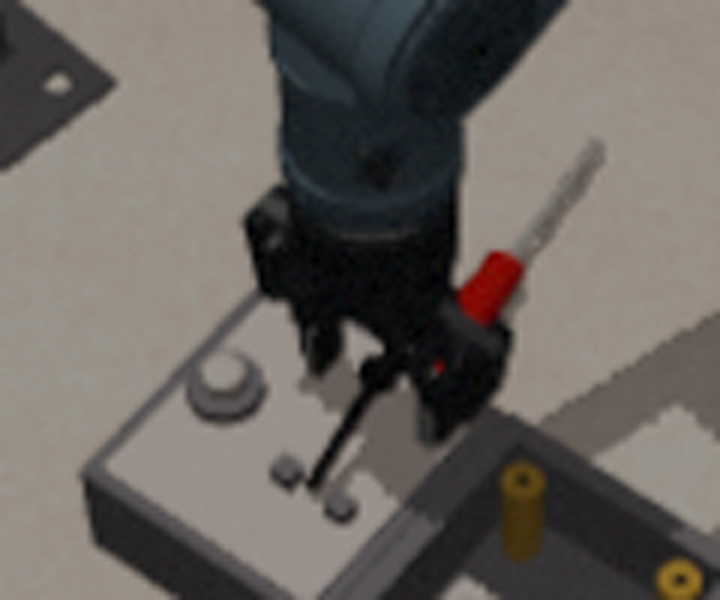

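```bash
python3 -m handwheel '[{"grip":1,"linear":[0,0,0],"rotation":[0,0,0]},{"grip":1,"linear":[0,0,0],"rotation":[0,0,0]},{"grip":1,"linear":[0,0,0],"rotation":[0,0,0]},{"grip":1,"linear":[0,0,0],"rotation":[0,0,0]},{"grip":1,"linear":[0,0,0],"rotation":[0,0,0]},{"grip":1,"linear":[0,0,0],"rotation":[0,0,0]},{"grip":1,"linear":[0,0,0],"rotation":[0,0,0]},{"grip":1,"linear":[0,0,0],"rotation":[0,0,0]}]'
```

```text
time_s: 8.75
eef_pos: [0.5528, -0.0077, 0.0875]
eef_rot: [0.0, 1.0, -0.025, 0.001]
wrist_force: [-1.1, 0.7, 6.5]
opening: 0.2
```

```bash
python3 -m handwheel '[{"grip":1,"linear":[0.35,0,-0.5],"rotation":[0,0,0]},{"grip":1,"linear":[0.7,0,-0.98],"rotation":[0,0,0]},{"grip":1,"linear":[1.15,0,-1.42],"rotation":[0,0,0]},{"grip":1,"linear":[1.6,0,-1.8],"rotation":[0,0,0]},{"grip":1,"linear":[2.1,0,-2.12],"rotation":[0,0,0]},{"grip":1,"linear":[2.65,0,-2.4],"rotation":[0,0,0]},{"grip":1,"linear":[2.65,0,-2.4],"rotation":[0,0,0]}]'
```

```text
time_s: 9.33
eef_pos: [0.5802, -0.0091, 0.1108]
eef_rot: [-0.0, 1.0, -0.025, 0.001]
wrist_force: [-0.8, 0.9, -4.4]
opening: 0.199
```

```bash
python3 -m handwheel '[{"grip":1,"linear":[0.55,0,-0.25],"rotation":[0,0,0]},{"grip":1,"linear":[1.15,0,-0.4],"rotation":[0,0,0]},{"grip":1,"linear":[1.75,0,-0.5],"rotation":[0,0,0]},{"grip":1,"linear":[2.35,0,-0.53],"rotation":[0,0,0]},{"grip":1,"linear":[2.9,0,-0.5],"rotation":[0,0,0]},{"grip":1,"linear":[3.4,0,-0.45],"rotation":[0,0,0]},{"grip":1,"linear":[3.55,0,-0.43],"rotation":[0,0,0]},{"grip":1,"linear":[3.55,0,-0.43],"rotation":[0,0,0]}]'
python3 - <<'E'
from go import *
import cv2
im=cams.camera("scene")[:,:,::-1];cv2.imwrite("pics/s11.png",cv2.resize(im[165:265,245:365],None,fx=6,fy=6,interpolation=2))
E
```

```text
time_s: 10.0
eef_pos: [0.6146, -0.011, 0.1148]
eef_rot: [0.0, 1.0, -0.025, 0.0]
wrist_force: [0.6, 0.4, 0.2]
opening: 0.119
```

View pics/s11.png

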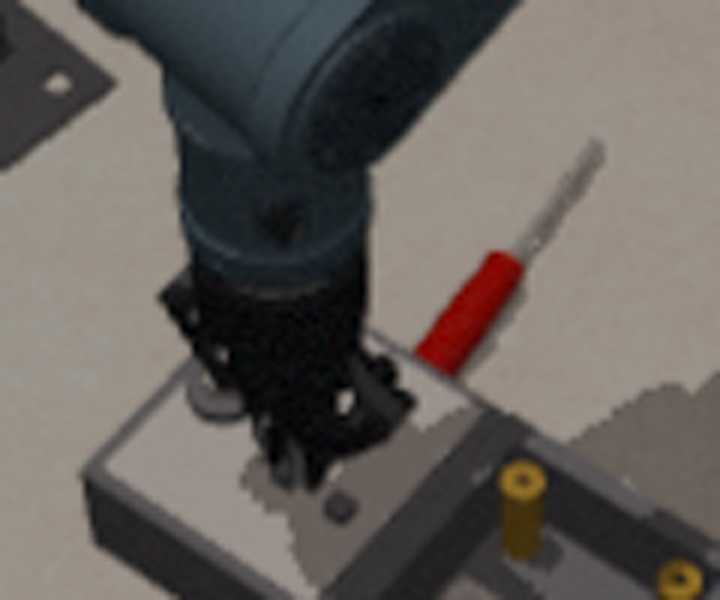

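```bash
python3 -m handwheel '[{"grip":6,"linear":[0,0,0],"rotation":[0,0,0]},{"grip":6,"linear":[0,0,0],"rotation":[0,0,0]},{"grip":6,"linear":[0,0,0],"rotation":[0,0,0]},{"grip":6,"linear":[0,0,0],"rotation":[0,0,0]},{"grip":6,"linear":[0,0,-3],"rotation":[0,0,0]},{"grip":6,"linear":[0,0,-6],"rotation":[0,0,0]},{"grip":6,"linear":[0,0,-9],"rotation":[0,0,0]},{"grip":6,"linear":[0,0,-9],"rotation":[0,0,0]}]'
python3 - <<'E'
from go import *
import cv2
im=cams.camera("scene")[:,:,::-1];cv2.imwrite("pics/s12.png",cv2.resize(im[165:265,245:365],None,fx=6,fy=6,interpolation=2))
E
```

```text
time_s: 10.72
eef_pos: [0.6176, -0.0115, 0.2121]
eef_rot: [0.001, 1.0, -0.025, 0.006]
wrist_force: [1.7, -1.3, 0.8]
opening: 0.701
```

View pics/s12.png

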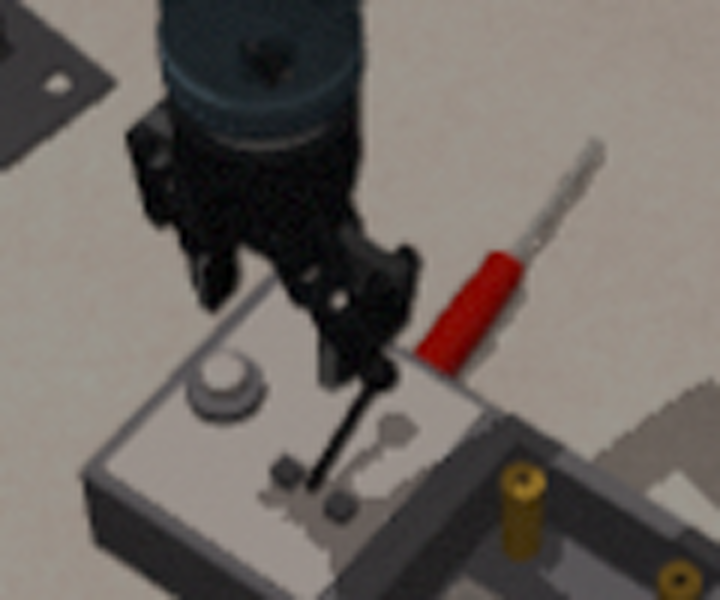

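Dropped again. The two grips, 16 mm and 25.5 mm deep, gave opposite radial forces. I'll regrip in between, at TCP z of about 0.092, and follow the arc in smaller steps while watching force and opening.

```bash
python3 - <<'E'
from go import *
b=inU([-31.3,-45,113])
print(*shift([b[0],b[1],.092],-2.9))
E
```

```text
lin cm [-6.5092 -0.0365 11.6662] rot deg [ 0.0751 -0.4649  0.0335] t 10.7667
```

```bash
python3 -m handwheel '[{"grip":6,"linear":[-3.5,0,0],"rotation":[0,0,0]},{"grip":6,"linear":[-6.2,0,0],"rotation":[0,0,0]},{"grip":6,"linear":[-6.2,0,3],"rotation":[0,0,0]},{"grip":6,"linear":[-6.2,0,6],"rotation":[0,0,0]},{"grip":6,"linear":[-6.2,0,9],"rotation":[0,0,0]},{"grip":6,"linear":[-6.2,0,11.0],"rotation":[0,0,0]},{"grip":6,"linear":[-6.2,0,11.3],"rotation":[0,0,0]},{"grip":3,"linear":[-6.2,0,11.3],"rotation":[0,0,0]},{"grip":3,"linear":[-6.2,0,11.3],"rotation":[0,0,0]},{"grip":3,"linear":[-6.2,0,11.3],"rotation":[0,0,0]}]'
python3 -m handwheel '[{"grip":1.5,"linear":[0,0,0],"rotation":[0,0,0]},{"grip":1.5,"linear":[0,0,0],"rotation":[0,0,0]},{"grip":1.5,"linear":[0,0,0],"rotation":[0,0,0]},{"grip":1.5,"linear":[0,0,0],"rotation":[0,0,0]},{"grip":1.5,"linear":[0,0,0],"rotation":[0,0,0]}]'
```

```text
time_s: 11.6
eef_pos: [0.5533, -0.0081, 0.0932]
eef_rot: [0.0, 1.0, -0.025, 0.001]
wrist_force: [-0.3, 0.6, 0.1]
opening: 0.352
time_s: 12.02
eef_pos: [0.5534, -0.0078, 0.0935]
eef_rot: [0.0, 1.0, -0.025, 0.002]
wrist_force: [-0.7, 1.2, 5.7]
opening: 0.197
```

```bash
python3 -m handwheel '[{"grip":1,"linear":[0.35,0,-0.5],"rotation":[0,0,0]},{"grip":1,"linear":[0.7,0,-0.98],"rotation":[0,0,0]},{"grip":1,"linear":[1.15,0,-1.42],"rotation":[0,0,0]},{"grip":1,"linear":[1.6,0,-1.8],"rotation":[0,0,0]},{"grip":1,"linear":[1.6,0,-1.8],"rotation":[0,0,0]}]'
python3 -m handwheel '[{"grip":1,"linear":[0.5,0,-0.32],"rotation":[0,0,0]},{"grip":1,"linear":[1.03,0,-0.6],"rotation":[0,0,0]},{"grip":1,"linear":[1.03,0,-0.6],"rotation":[0,0,0]}]'
python3 - <<'E'
from go import *
import cv2
im=cams.camera("scene")[:,:,::-1];cv2.imwrite("pics/s13.png",cv2.resize(im[165:265,245:365],None,fx=6,fy=6,interpolation=2))
E
```

```text
time_s: 12.43
eef_pos: [0.5698, -0.0086, 0.1102]
eef_rot: [0.0, 1.0, -0.025, 0.001]
wrist_force: [3.3, 2.0, -7.8]
opening: 0.192
time_s: 12.68
eef_pos: [0.5802, -0.009, 0.1155]
eef_rot: [-0.0, 1.0, -0.025, 0.001]
wrist_force: [7.4, 1.9, -15.0]
opening: 0.187
```

View pics/s13.png

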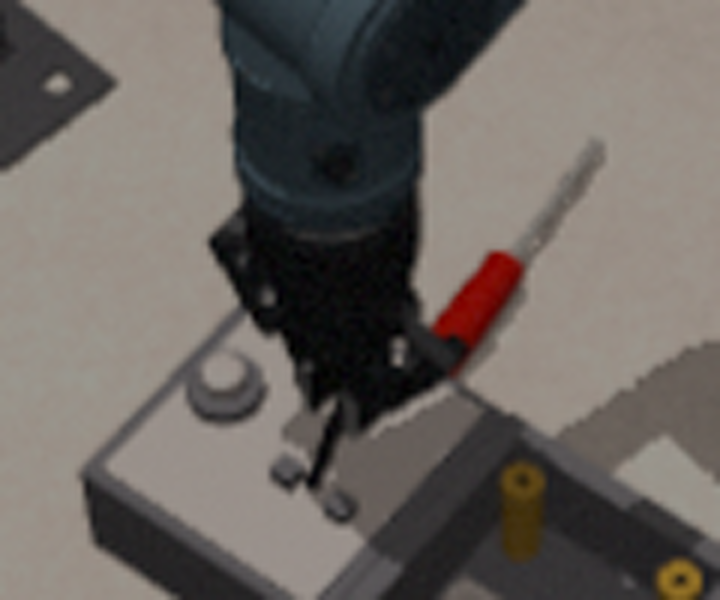

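```bash
python3 -m handwheel '[{"grip":1,"linear":[0.1,0,0.2],"rotation":[0,0,0]},{"grip":1,"linear":[0.1,0,0.2],"rotation":[0,0,0]}]'
python3 -m handwheel '[{"grip":1,"linear":[0.3,0,-0.1],"rotation":[0,0,0]},{"grip":1,"linear":[0.55,0,-0.18],"rotation":[0,0,0]},{"grip":1,"linear":[0.55,0,-0.18],"rotation":[0,0,0]}]'
```

```text
time_s: 12.9
eef_pos: [0.5792, -0.0089, 0.1144]
eef_rot: [-0.0, 1.0, -0.025, -0.001]
wrist_force: [-4.4, 2.5, 3.0]
opening: 0.189
time_s: 13.15
eef_pos: [0.5857, -0.0091, 0.1158]
eef_rot: [-0.0, 1.0, -0.025, 0.001]
wrist_force: [2.5, 2.0, -8.5]
opening: 0.175
```

```bash
python3 - <<'E'
from go import *
import cv2
im=cams.camera("scene")[:,:,::-1];cv2.imwrite("pics/s14.png",cv2.resize(im[205:255,275:335],None,fx=12,fy=12,interpolation=2))
o=tool()[2];print(o["eef_pos"],o["wrist_force"],o["torque"],o["opening"])
p,Rm,_=tool()
for k in range(-20,50,10): print(k,proj("scene",p-Rm[:,2]*k/1000))
for a in (.3,.4,.5,.6,.7):
    t=np.radians(10)-a; m=[20+60*np.sin(t),-45,82+60*np.cos(t)];print(a,m,(proj("scene",inU(m))-[275,205])*12)
E
```

```text
[ 0.5859 -0.0093  0.1152] [ 22.0294   1.8002 -32.4711] [ 0.6957 -3.6411 -0.0775] 0.15390331918056357
-20 [[300.9943 238.4369]]
-10 [[300.8884 236.4757]]
0 [[300.7814 234.4929]]
10 [[300.6732 232.4883]]
20 [[300.5638 230.4615]]
30 [[300.4532 228.412 ]]
40 [[300.3413 226.3395]]
0.3 [np.float64(12.49171098221165), -45, np.float64(141.52835959461137)] [[276.3309 319.6725]]
0.4 [np.float64(6.586301627478287), -45, np.float64(140.48138760298878)] [[292.7008 304.9389]]
0.5 [np.float64(0.814917512903996), -45, np.float64(138.85008891781368)] [[308.7097 292.0955]]
0.6 [np.float64(-4.764775599204352), -45, np.float64(136.65076293631273)] [[324.1881 281.2659]]
0.7 [np.float64(-10.09702725967189), -45, np.float64(133.90538459669256)] [[338.9751 272.5488]]
```

View pics/s14.png

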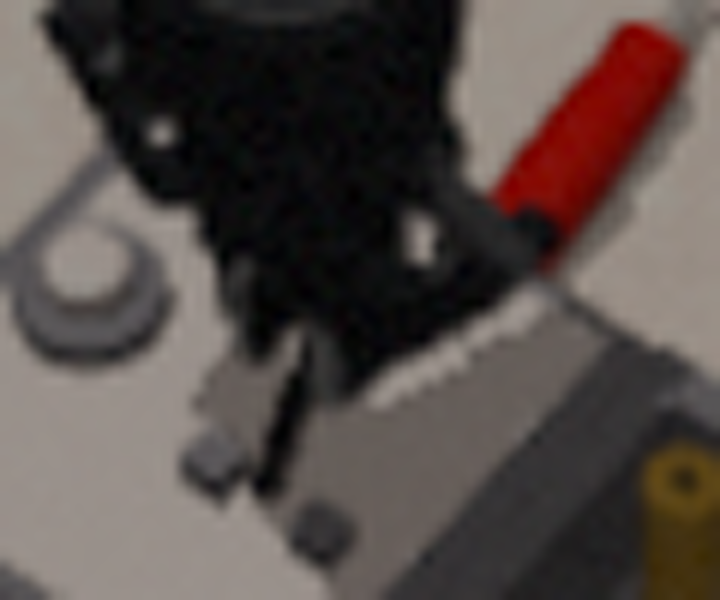

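The grip keeps squeezing the ball out. The lever moves freely, so I'll change method: let go, shut the fingers, and sweep the ball up from its -x side with an upward-then-forward stroke.

```bash
python3 -m handwheel '[{"grip":6,"linear":[0,0,0],"rotation":[0,0,0]},{"grip":6,"linear":[0,0,0],"rotation":[0,0,0]},{"grip":6,"linear":[0,0,0],"rotation":[0,0,0]},{"grip":6,"linear":[0,0,-3],"rotation":[0,0,0]},{"grip":6,"linear":[0,0,-6],"rotation":[0,0,0]},{"grip":0,"linear":[-3,0,-8],"rotation":[0,0,0]},{"grip":0,"linear":[-6,0,-8],"rotation":[0,0,0]},{"grip":0,"linear":[-6.7,0,-8],"rotation":[0,0,0]},{"grip":0,"linear":[-6.7,0,-8],"rotation":[0,0,0]},{"grip":0,"linear":[-6.7,0,-8],"rotation":[0,0,0]}]'
python3 - <<'E'
from go import *
import cv2
im=cams.camera("scene")[:,:,::-1];cv2.imwrite("pics/s15.png",cv2.resize(im[165:265,245:365],None,fx=6,fy=6,interpolation=2))
b=inU([-62,-45,113])
print(*shift([b[0],b[1],.085],-2.9))
E
```

```text
time_s: 14.03
eef_pos: [0.5184, -0.0063, 0.1959]
eef_rot: [0.0, 1.0, -0.025, 0.001]
wrist_force: [-0.1, -0.1, -0.7]
opening: 0.005
lin cm [ 0.2894 -0.0122 11.0682] rot deg [ 0.0124 -0.0671  0.0045] t 14.0833
```

View pics/s15.png

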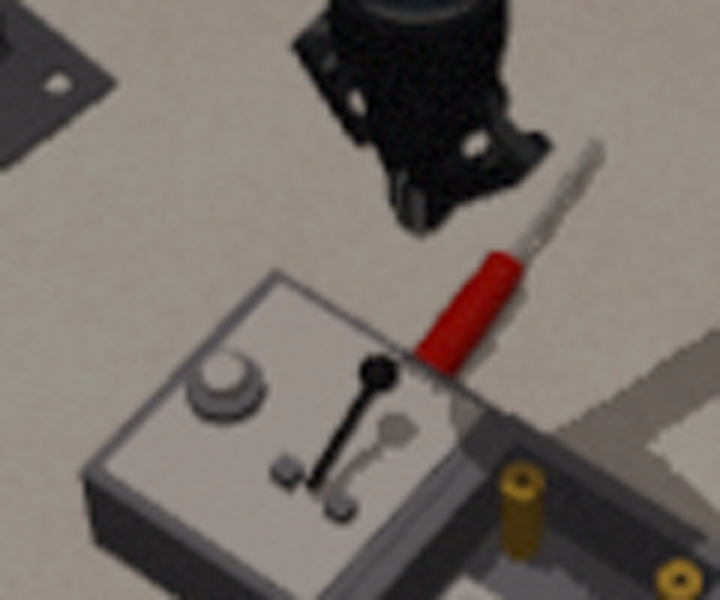

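```bash
python3 - <<'E'
from go import *
print((proj("scene",tool()[0])-[245,165])*6)
E
python3 -m handwheel '[{"grip":0,"linear":[0.1,0,3.5],"rotation":[0,0,0]},{"grip":0,"linear":[0.1,0,7],"rotation":[0,0,0]},{"grip":0,"linear":[0.1,0,10],"rotation":[0,0,0]},{"grip":0,"linear":[0.1,0,11],"rotation":[0,0,0]},{"grip":0,"linear":[0.1,0,11],"rotation":[0,0,0]},{"grip":0,"linear":[0.1,0,11],"rotation":[0,0,0]}]'
python3 - <<'E'
from go import *
import cv2
im=cams.camera("scene")[:,:,::-1];cv2.imwrite("pics/s16.png",cv2.resize(im[165:265,245:365],None,fx=6,fy=6,interpolation=2))
print(tool()[0],tool()[2]["wrist_force"])
E
```

```text
[[421.1816 218.3719]]
time_s: 14.58
eef_pos: [0.5197, -0.0063, 0.0856]
eef_rot: [-0.0, 1.0, -0.025, -0.0]
wrist_force: [0.8, 0.1, 0.2]
opening: 0.003
[ 0.5205 -0.0065  0.0867] [-0.3806  0.0188  0.2622]
```

View pics/s16.png

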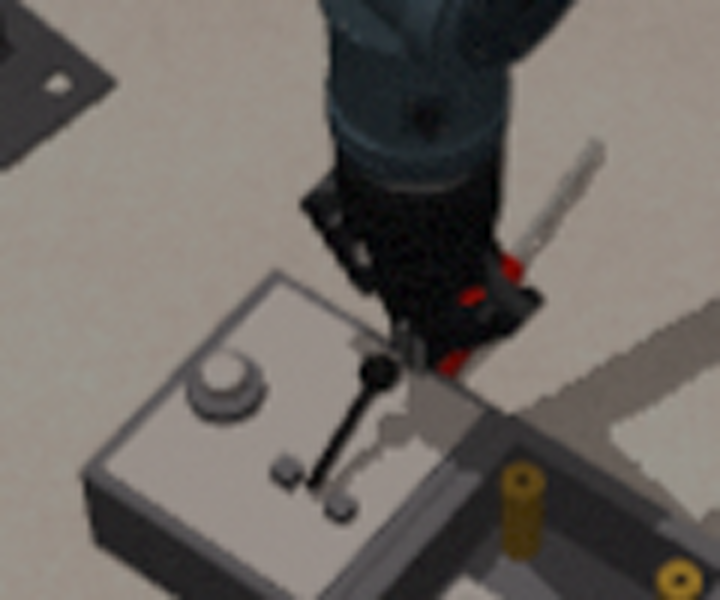

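```bash
python3 -m handwheel '[{"grip":0,"linear":[0.9,0,0],"rotation":[0,0,0]},{"grip":0,"linear":[1.4,0,-0.5],"rotation":[0,0,0]},{"grip":0,"linear":[1.8,0,-1.2],"rotation":[0,0,0]},{"grip":0,"linear":[2.4,0,-1.9],"rotation":[0,0,0]},{"grip":0,"linear":[3.0,0,-2.5],"rotation":[0,0,0]},{"grip":0,"linear":[3.7,0,-3.0],"rotation":[0,0,0]},{"grip":0,"linear":[3.7,0,-3.0],"rotation":[0,0,0]}]'
python3 - <<'E'
from go import *
import cv2
im=cams.camera("scene")[:,:,::-1];cv2.imwrite("pics/s17.png",cv2.resize(im[165:265,245:365],None,fx=6,fy=6,interpolation=2))
print(tool()[0],tool()[2]["wrist_force"])
E
```

```text
time_s: 15.22
eef_pos: [0.5589, -0.0085, 0.1177]
eef_rot: [0.0, 1.0, -0.025, 0.003]
wrist_force: [0.6, 0.2, 1.2]
opening: 0.002
[ 0.5576 -0.0083  0.1166] [-0.2322 -0.6122 -0.0556]
```

View pics/s17.png

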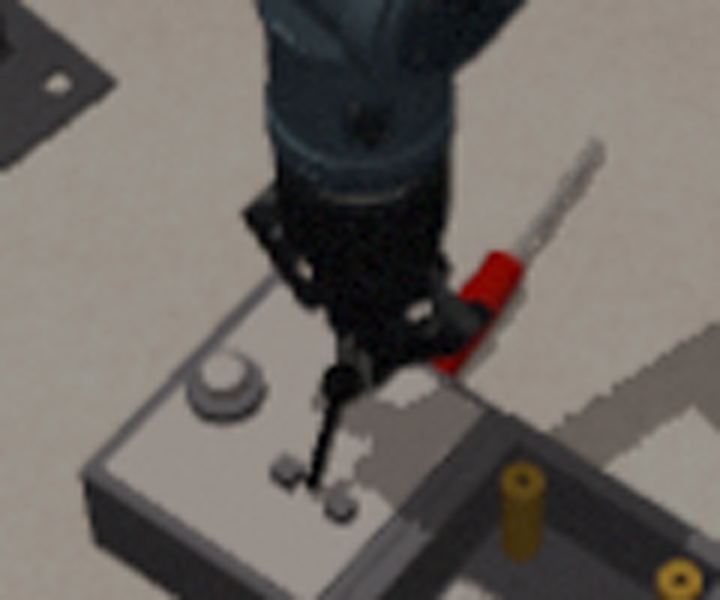

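The push works: the ball is at about 0.6 rad with negligible force. I'll continue past upright.

```bash
python3 -m handwheel '[{"grip":0,"linear":[0.6,0,-0.3],"rotation":[0,0,0]},{"grip":0,"linear":[1.2,0,-0.5],"rotation":[0,0,0]},{"grip":0,"linear":[1.8,0,-0.7],"rotation":[0,0,0]},{"grip":0,"linear":[2.3,0,-0.8],"rotation":[0,0,0]},{"grip":0,"linear":[2.8,0,-0.8],"rotation":[0,0,0]},{"grip":0,"linear":[3.2,0,-0.8],"rotation":[0,0,0]},{"grip":0,"linear":[3.3,0,-0.8],"rotation":[0,0,0]},{"grip":0,"linear":[3.3,0,-0.8],"rotation":[0,0,0]},{"grip":0,"linear":[1,0,-2],"rotation":[0,0,0]},{"grip":0,"linear":[-2,0,-6],"rotation":[0,0,0]},{"grip":0,"linear":[-3,0,-10],"rotation":[0,0,0]},{"grip":0,"linear":[-3,0,-10],"rotation":[0,0,0]}]'
python3 - <<'E'
from go import *
import cv2
im=cams.camera("scene")[:,:,::-1];cv2.imwrite("pics/s18.png",cv2.resize(im[165:265,245:365],None,fx=6,fy=6,interpolation=2))
print(tool()[0],tool()[2]["wrist_force"])
E
```

```text
time_s: 16.27
eef_pos: [0.5267, -0.0066, 0.2212]
eef_rot: [0.001, 1.0, -0.025, 0.003]
wrist_force: [1.9, -0.9, 0.7]
opening: 0.001
[ 0.5274 -0.0068  0.2209] [ 1.5497 -0.4312 -0.1886]
```

View pics/s18.png

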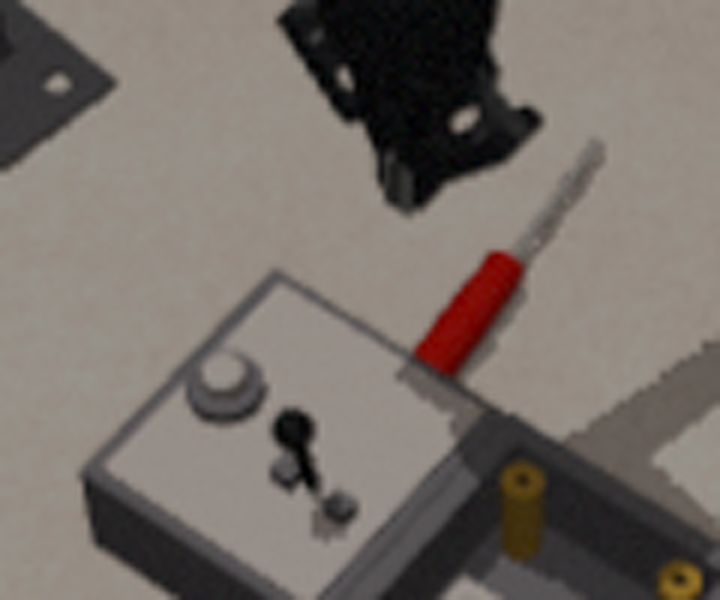

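The lever is fully up: the ball is at (294,236.7) against a predicted (293.9,236.1). On to the cover.

```bash
python3 - <<'E'
from go import *
print(*shift([C[0],C[1],.18],12.1))
E
```

```text
lin cm [ -6.936  -36.169    3.9706] rot deg [  0.1564  -0.4602 -14.9592] t 16.3167
```

```bash
python3 -m handwheel '[{"grip":6,"linear":[-6.9,-36.2,0],"rotation":[0,0,-15]},{"grip":6,"linear":[-6.9,-36.2,0],"rotation":[0,0,-15]},{"grip":6,"linear":[-6.9,-36.2,0],"rotation":[0,0,-15]},{"grip":6,"linear":[-6.9,-36.2,0],"rotation":[0,0,-15]},{"grip":6,"linear":[-6.9,-36.2,0],"rotation":[0,0,-15]},{"grip":6,"linear":[-6.9,-36.2,0],"rotation":[0,0,-15]},{"grip":6,"linear":[-6.9,-36.2,0],"rotation":[0,0,-15]},{"grip":6,"linear":[-6.9,-36.2,0],"rotation":[0,0,-15]},{"grip":6,"linear":[-6.9,-36.2,4],"rotation":[0,0,-15]},{"grip":6,"linear":[-6.9,-36.2,8],"rotation":[0,0,-15]},{"grip":6,"linear":[-6.9,-36.2,12],"rotation":[0,0,-15]},{"grip":6,"linear":[-6.9,-36.2,12],"rotation":[0,0,-15]}]'
python3 -m handwheel '[{"grip":6,"linear":[0,0,0],"rotation":[0,0,0]},{"grip":6,"linear":[0,0,0],"rotation":[0,0,0]}]'
python3 - <<'E'
from go import *
import cv2
print(tool()[0],*shift([C[0],C[1],.012],12.1))
im=cams.camera("scene")[:,:,::-1];cv2.imwrite("pics/s19.png",cv2.resize(im[210:330,380:490],None,fx=5,fy=5,interpolation=2))
E
```

```text
time_s: 17.32
eef_pos: [0.469, 0.3567, 0.0864]
eef_rot: [0.002, 0.994, 0.106, -0.007]
wrist_force: [-2.1, -0.7, -0.7]
opening: 0.702
time_s: 17.48
eef_pos: [0.4757, 0.3584, 0.0961]
eef_rot: [0.0, 0.994, 0.105, -0.0]
wrist_force: [0.4, -0.3, 0.5]
opening: 0.703
[0.4757 0.3584 0.0961] lin cm [0.0665 0.0725 8.407 ] rot deg [0.0046 0.0015 0.0007] t 17.4833
```

View pics/s19.png

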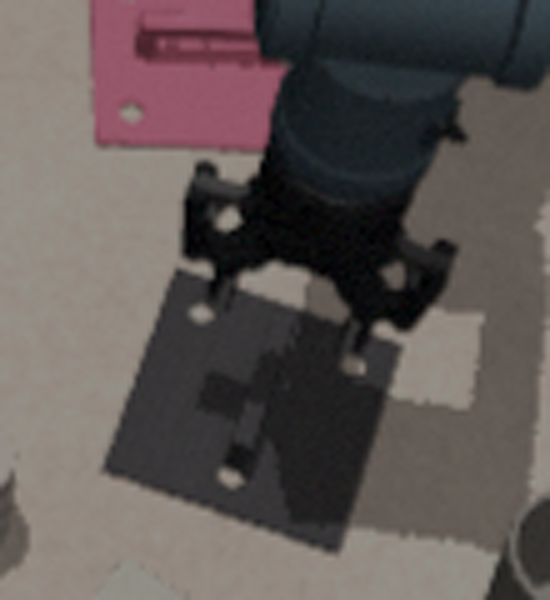

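Well aligned over the handle. Descend and close.

```bash
python3 -m handwheel '[{"grip":6,"linear":[0.05,0.05,3],"rotation":[0,0,0]},{"grip":6,"linear":[0.05,0.05,6],"rotation":[0,0,0]},{"grip":6,"linear":[0.05,0.05,7.7],"rotation":[0,0,0]},{"grip":6,"linear":[0.05,0.05,8.3],"rotation":[0,0,0]},{"grip":6,"linear":[0.05,0.05,8.3],"rotation":[0,0,0]},{"grip":6,"linear":[0.05,0.05,8.3],"rotation":[0,0,0]},{"grip":0,"linear":[0.05,0.05,8.3],"rotation":[0,0,0]},{"grip":0,"linear":[0.05,0.05,8.3],"rotation":[0,0,0]},{"grip":0,"linear":[0.05,0.05,8.3],"rotation":[0,0,0]},{"grip":0,"linear":[0.05,0.05,8.3],"rotation":[0,0,0]},{"grip":0,"linear":[0.05,0.05,8.3],"rotation":[0,0,0]},{"grip":0,"linear":[0.05,0.05,8.3],"rotation":[0,0,0]}]'
python3 -m handwheel '[{"grip":0,"linear":[0,0,0],"rotation":[0,0,0]},{"grip":0,"linear":[0,0,0],"rotation":[0,0,0]}]'
python3 - <<'E'
from go import *
print(*shift([C[0],C[1],.012],12.1))
E
```

```text
time_s: 18.53
eef_pos: [0.4765, 0.3586, 0.0135]
eef_rot: [-0.0, 0.994, 0.106, 0.001]
wrist_force: [-1.2, -1.0, 5.6]
opening: 0.127
time_s: 18.7
eef_pos: [0.4764, 0.3586, 0.0135]
eef_rot: [-0.0, 0.994, 0.106, 0.001]
wrist_force: [-1.3, 0.4, 5.9]
opening: 0.129
lin cm [-0.0106  0.0799  0.1525] rot deg [-0.0261 -0.091   0.0331] t 18.7
```

```bash
python3 -m handwheel '[{"grip":0,"linear":[0,0,-1],"rotation":[0,0,0]},{"grip":0,"linear":[0,0,-3],"rotation":[0,0,0]},{"grip":0,"linear":[0,0,-6],"rotation":[0,0,0]},{"grip":0,"linear":[0,0,-9],"rotation":[0,0,0]},{"grip":0,"linear":[0,0,-12],"rotation":[0,0,0]},{"grip":0,"linear":[0,0,-14],"rotation":[0,0,0]},{"grip":0,"linear":[0,0,-15],"rotation":[0,0,0]},{"grip":0,"linear":[0,0,-15],"rotation":[0,0,0]},{"grip":0,"linear":[0,0,-15],"rotation":[0,0,0]}]'
python3 - <<'E'
from go import *
import cv2
im=cams.camera("scene")[:,:,::-1];cv2.imwrite("pics/s20.png",cv2.resize(im[130:330,250:510],None,fx=3,fy=3,interpolation=2))
P=inU([0,72.5,0])
print(tool()[0],P,*shift([P[0],P[1],.16],-2.9))
E
```

```text
time_s: 19.45
eef_pos: [0.4753, 0.3579, 0.1618]
eef_rot: [0.0, 0.994, 0.106, -0.0]
wrist_force: [0.9, -0.5, -4.1]
opening: 0.128
[0.4747 0.3576 0.1606] [0.5897 0.1078 0.    ] lin cm [ 5.995  26.8357  0.0677] rot deg [ 0.0621  0.153  15.0292] t 19.5
```

View pics/s20.png

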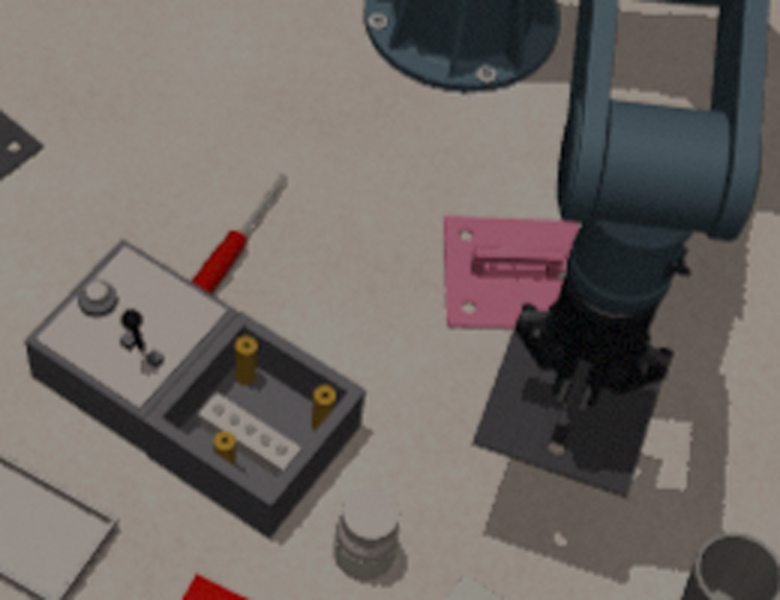

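```bash
python3 -m handwheel '[{"grip":0,"linear":[0.3,1.3,0],"rotation":[0,0,1]},{"grip":0,"linear":[0.9,4,0],"rotation":[0,0,2.5]},{"grip":0,"linear":[1.6,7,0],"rotation":[0,0,4]},{"grip":0,"linear":[2.3,10,0],"rotation":[0,0,5.5]},{"grip":0,"linear":[2.9,13,0],"rotation":[0,0,7]},{"grip":0,"linear":[3.6,16,0],"rotation":[0,0,9]},{"grip":0,"linear":[4.3,19,0],"rotation":[0,0,11]},{"grip":0,"linear":[4.9,22,0],"rotation":[0,0,12.5]},{"grip":0,"linear":[5.5,24.5,0],"rotation":[0,0,14]},{"grip":0,"linear":[5.9,26.3,0],"rotation":[0,0,15]},{"grip":0,"linear":[6.0,26.8,0],"rotation":[0,0,15]},{"grip":0,"linear":[6.0,26.8,0],"rotation":[0,0,15]}]'
python3 -m handwheel '[{"grip":0,"linear":[0,0,0],"rotation":[0,0,0]},{"grip":0,"linear":[0,0,0.5],"rotation":[0,0,0]},{"grip":0,"linear":[0,0,0.5],"rotation":[0,0,0]},{"grip":0,"linear":[0,0,0.5],"rotation":[0,0,0]}]'
python3 - <<'E'
from go import *
import cv2
for n in("scene","top"):cv2.imwrite(f"pics/{n}21.png",cams.camera(n)[:,:,::-1])
im=cv2.imread("pics/scene21.png");cv2.imwrite("pics/s21.png",cv2.resize(im[180:310,240:400],None,fx=5,fy=4.6,interpolation=2))
im=cv2.imread("pics/top21.png");cv2.imwrite("pics/t21.png",cv2.resize(im[165:275,235:395],None,fx=5,fy=5,interpolation=2))
P=inU([0,72.5,0])
print(tool()[0],P,*shift([P[0],P[1],.105],-2.9))
E
```

```text
time_s: 20.5
eef_pos: [0.5903, 0.1066, 0.1605]
eef_rot: [0.0, 1.0, -0.027, -0.002]
wrist_force: [-0.3, 0.9, -3.1]
opening: 0.128
time_s: 20.83
eef_pos: [0.5898, 0.1098, 0.1566]
eef_rot: [-0.0, 1.0, -0.024, -0.001]
wrist_force: [0.7, 0.2, -1.9]
opening: 0.127
[0.5904 0.1095 0.1573] [0.5897 0.1078 0.    ] lin cm [-0.0623  0.1761  5.2281] rot deg [-0.0029  0.0153  0.1003] t 20.9333
```

View pics/s21.png

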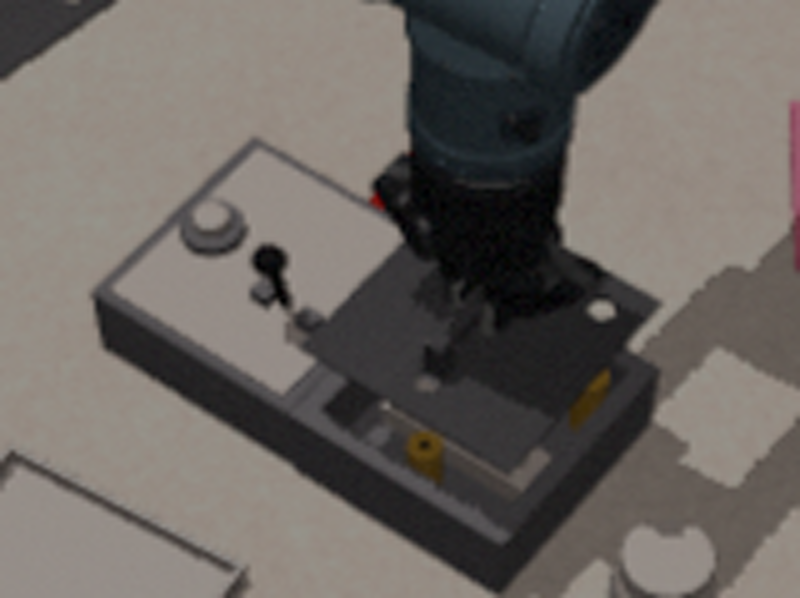

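View pics/t21.png

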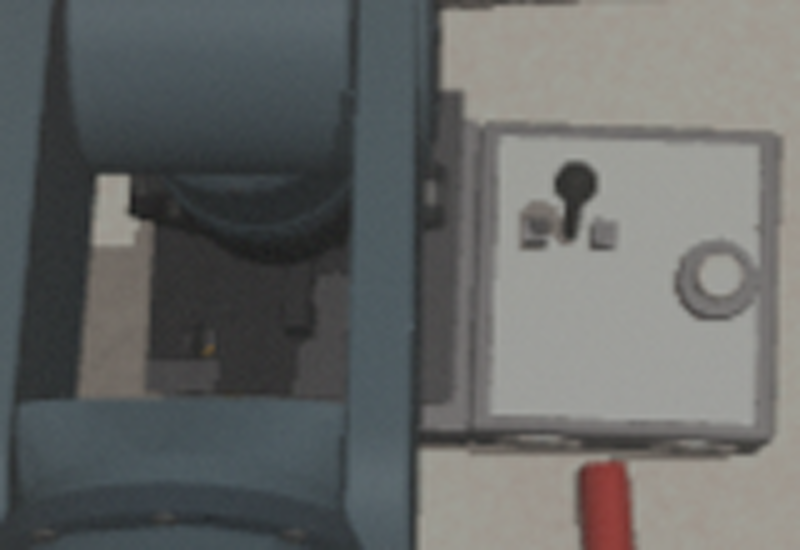

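```bash
python3 -m handwheel '[{"grip":0,"linear":[-0.05,0.17,1],"rotation":[0,0,0]},{"grip":0,"linear":[-0.05,0.17,2],"rotation":[0,0,0]},{"grip":0,"linear":[-0.05,0.17,3],"rotation":[0,0,0]},{"grip":0,"linear":[-0.05,0.17,4],"rotation":[0,0,0]},{"grip":0,"linear":[-0.05,0.17,4.6],"rotation":[0,0,0]},{"grip":0,"linear":[-0.05,0.17,5],"rotation":[0,0,0]},{"grip":0,"linear":[-0.05,0.17,5],"rotation":[0,0,0]},{"grip":0,"linear":[-0.05,0.17,5],"rotation":[0,0,0]},{"grip":0,"linear":[-0.05,0.17,5],"rotation":[0,0,0]},{"grip":0,"linear":[-0.05,0.17,5],"rotation":[0,0,0]}]'
python3 - <<'E'
from go import *
import cv2
for n in("scene","top"):cv2.imwrite(f"pics/{n}22.png",cams.camera(n)[:,:,::-1])
im=cv2.imread("pics/scene22.png");cv2.imwrite("pics/s22.png",np.clip(1.7*cv2.resize(im[220:312,290:384],None,fx=6.3,fy=6.3,interpolation=2).astype(float),0,255).astype(np.uint8))
im=cv2.imread("pics/top22.png");cv2.imwrite("pics/t22.png",np.clip(1.7*cv2.resize(im[175:265,255:345],None,fx=6.3,fy=6.3,interpolation=2).astype(float),0,255).astype(np.uint8))
P=inU([0,72.5,0])
print(tool()[0],P,*shift([P[0],P[1],.107],-2.9),tool()[2]["wrist_force"])
E
```

```text
time_s: 21.77
eef_pos: [0.5907, 0.107, 0.1081]
eef_rot: [-0.0, 1.0, -0.025, 0.001]
wrist_force: [-0.3, -1.1, -3.2]
opening: 0.129
[0.5906 0.1071 0.108 ] [0.5897 0.1078 0.    ] lin cm [-0.0941 -0.0697  0.102 ] rot deg [-0.0022 -0.0648  0.0277] t 21.8667 [-0.3828  0.6224 -2.465 ]
```

View pics/s22.png

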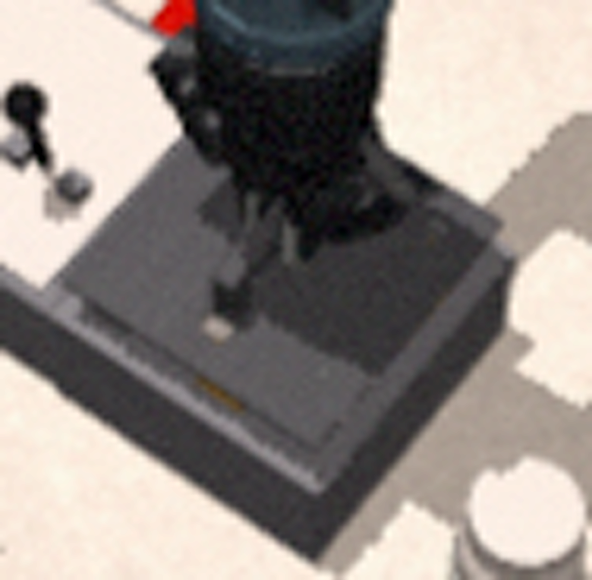

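View pics/t22.png

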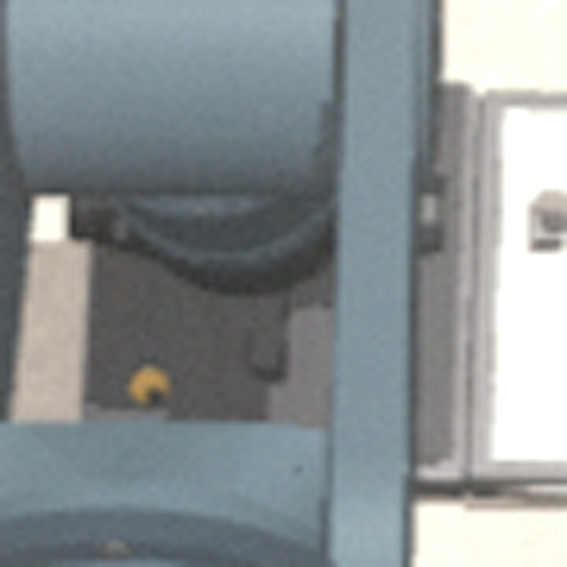

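```bash
python3 - <<'E'
from go import *
import cv2
for n,off in(("top",(255,175)),("scene",(290,220))):
  print(n)
  for nm,m in(("thread0",[-47,117.5,70]),("hole0@94",[-47,117.5,94]),("hole0@90",[-47,117.5,90]),("hole2@94",[47,72.5,94]),("c++@96",[70,140.5,96]),("c+-@96",[70,4.5,96]),("c-+@96",[-70,140.5,96]),("c++@92",[70,140.5,92])):
    print(nm,(proj(n,inU(m))+.5-off)*6.3-.5)
im=cv2.imread("pics/top22.png");cv2.imwrite("pics/t22b.png",np.clip(1.7*cv2.resize(im[215:250,262:310],None,fx=16,fy=16,interpolation=2).astype(float),0,255).astype(np.uint8))
im=cv2.imread("pics/scene22.png");cv2.imwrite("pics/s22b.png",np.clip(2.5*cv2.resize(im[245:300,297:372],None,fx=10,fy=10,interpolation=2).astype(float),0,255).astype(np.uint8))
E
```

```text
top
thread0 [[152.4925 393.0867]]
hole0@94 [[145.2309 384.4397]]
hole0@90 [[146.4637 385.9076]]
hole2@94 [[278.9045 138.3975]]
c++@96 [[99.0838 70.3217]]
c+-@96 [[464.0827  82.9234]]
c-+@96 [[ 78.8225 443.5479]]
c++@92 [[100.4715  72.9259]]
scene
thread0 [[432.0258 261.7885]]
hole0@94 [[435.1196 233.7009]]
hole0@90 [[434.5983 238.4339]]
hole2@94 [[222.408  329.6305]]
c++@96 [[319.5334 451.441 ]]
c+-@96 [[ 63.9087 281.2614]]
c-+@96 [[509.0609 222.5569]]
c++@92 [[319.2567 455.8687]]
```

View pics/t22b.png

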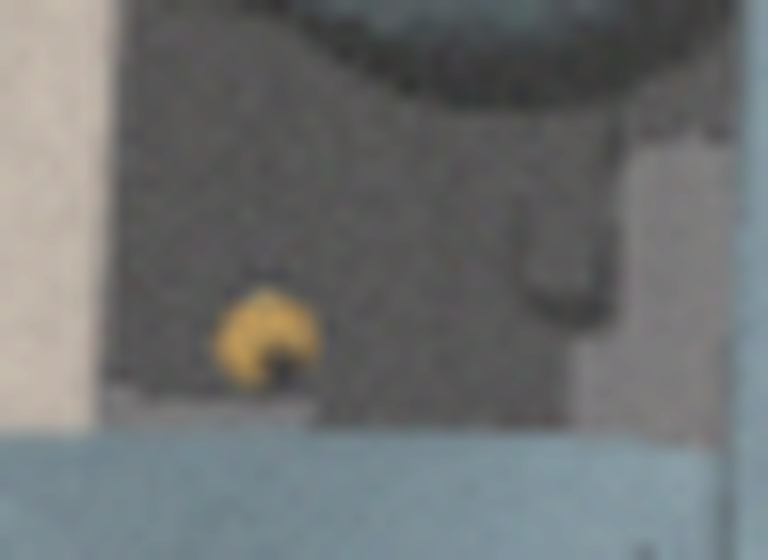

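View pics/s22b.png

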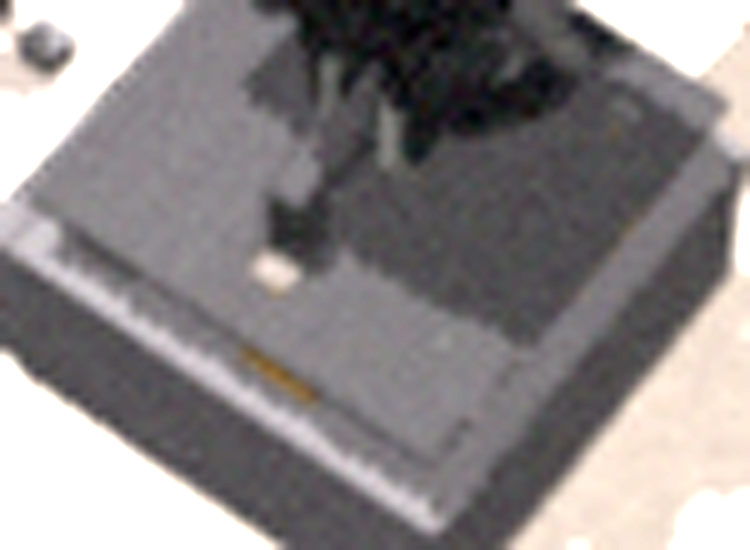

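Both cameras agree to within about 1–2 mm. They suggest the cover is slightly too far +x and -y, which the tool reading confirms (0.9 and 0.7 mm). A small correction, then settle.

```bash
python3 -m handwheel '[{"grip":0,"linear":[-0.09,-0.08,0],"rotation":[0,0,0]},{"grip":0,"linear":[-0.09,-0.08,0],"rotation":[0,0,0]},{"grip":0,"linear":[-0.09,-0.08,0],"rotation":[0,0,0]},{"grip":0,"linear":[-0.09,-0.08,0],"rotation":[0,0,0]},{"grip":0,"linear":[-0.09,-0.08,0],"rotation":[0,0,0]},{"grip":0,"linear":[-0.09,-0.08,0],"rotation":[0,0,0]},{"grip":0,"linear":[-0.09,-0.08,0],"rotation":[0,0,0]},{"grip":0,"linear":[-0.09,-0.08,0],"rotation":[0,0,0]}]'
python3 - <<'E'
from go import *
import cv2
for n in("scene","top"):cv2.imwrite(f"pics/{n}23.png",cams.camera(n)[:,:,::-1])
a=cv2.resize(cv2.imread("pics/top23.png")[215:250,262:310],None,fx=8,fy=8,interpolation=2)
b=cv2.resize(cv2.imread("pics/scene23.png")[220:300,280:374],None,fx=7,fy=7,interpolation=2)
c=np.zeros((560,384+658,3),np.uint8)[:, :];c[:280,:384]=a;c[:560,384:]=b
cv2.imwrite("pics/f23.png",cv2.resize(np.clip(c*2.,0,255).astype(np.uint8),(790,425)))
P=inU([0,72.5,0]);print(tool()[0],*shift([P[0],P[1],.107],-2.9),tool()[2]["wrist_force"],tool()[2]["dq"],tool()[2]["opening"])
E
```

```text
time_s: 22.53
eef_pos: [0.5893, 0.1079, 0.1074]
eef_rot: [-0.0, 1.0, -0.025, 0.0]
wrist_force: [-0.1, -0.1, -4.1]
opening: 0.125
[0.5893 0.1079 0.1074] lin cm [0.0385 0.0054 0.0375] rot deg [-0.0008  0.0005  0.0275] t 22.6333 [ 0.9819  0.0739 -1.9351] [-0.002  -0.0022  0.0012 -0.0022  0.0007  0.0014] 0.12486788553961979
```

View pics/f23.png

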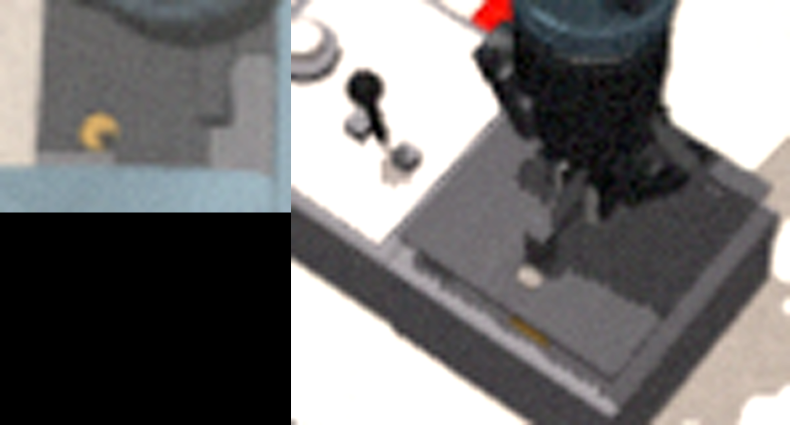

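```bash
python3 -c "
from bench import ctrl,status
print(ctrl.hand_in())"
```

```text
the job is handed in; nothing more can be done
None
```

The job is handed in at about 22.6 s of the 62 s allowed, with the gripper holding the three-hole cover still over the open wiring compartment. `hand_in()` gives no verdict, so what follows rests on my own last checks.

- **Button and lever:** I pressed the test button and the lever dropped. Pinching the ball to raise it failed three times because it squeezed out of the pads. I then pushed the ball up with the fingers shut. The camera showed it back at the fully-up position, and it was still up in the last picture.
- **Cover:** I gripped it by its handle and carried it over. The tool stands within about 0.5 mm and 0.03° of the target I had worked out.
    - **Centring:** before a last 1 mm correction, the two cameras agreed on the hole positions to about 1–2 mm. I only checked by eye after it. Hole 1 was never visible under the arm, and hole 2 could be checked only in the scene camera.
    - **Height and stillness:** the underside is about 22–24 mm above the rim. The joints are nearly still, and the wrist force shows no sign of contact with the unit.
- **Disagreement:** the button bottomed out about 4 mm higher than its stated height. I set the cover slightly high so the gap stays within limits either way.
- **Bystanders:** I touched none of them that I know of. I did not measure their positions again at the end.

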